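# Find the ink pad that is still soft

### The arm

A 6-joint arm with a two-finger parallel gripper is mounted at the origin on the work surface. World frame = base frame: x ahead of the robot, y to its left, z up, the work surface at z = 0. Lengths are in m, angles in rad, forces in N, time in s.
With the tool pointing down it reaches from about 0.25 to 0.775 m from the base axis. Payload 4 kg.
Tool frame: the origin (TCP) lies at the very end of the fingers, on their centre line; the grasp point (between the pads) lies 19 mm behind it (bot.pinch_z is the distance from the TCP to the grasp point, in m); y points along the fingers, x is the direction in which the jaws open and shut, and the axes are right-handed (so a half turn about y gives the same grasp; the last joint's range is limited). The gripper opens to 94 mm and grips with 3 to 60 N. Pads are 16 mm wide; open, the fingers measure 119 mm over their backs; the gripper's body (75 mm by 177 mm) begins 78 mm behind the grasp point.
Start: joints at [-1.375, 0.087, 1.371, -0, 1.684, -0.103], TCP at [0.162, -0.526, 0.206] pointing down, gripper open.
Joint ranges: [-3.1, 3.1], [-0.76, 2.03], [0.27, 2.55], [-1.08, 4.22], [0.17, 2.65], [-2.57, 2.57]. Speed limits (rad/s): [2.79, 2.79, 3.14, 3.14, 3.14, 3.14].

### API

Orientations are given as a unit quaternion [w, x, y, z].
In Python, from rig import monitor, viewer, bot gives the robot as it stands.
- The arm moves only by the tool arm_command, never from a script. Its argument "plan" is a list of rows, each a list of 6 numbers: the shift along the tool's x, y, z in units of 25 mm (1.0 is 25 mm), then the turn, a rotation vector about the tool's x, y, z in units of 6 degrees (1.0 is 6 degrees). A call has 1 to 10 rows; each row shifts and turns the pose as measured when the row begins, along the tool's axes as they then stand; what a row does not reach is not made up. A row lasts 1/12 s, in which the tool goes at most 41.7 mm and 7.16 degrees, less where a joint would pass 70% of its speed; a pose out of reach is approached as far as the arm can. A call is refused whole if a number of a shift passes 1 or a number of a turn 1, either way. A call with a gripper value outside its range is refused whole. "gripper" is the opening, from -1 (shut) to 1 (fully open), so that 0 is half open, set as the call begins (left out, the last holds). The fingers move at their own pace and stop on an object; "newtons" is the grip in N (left out, the last holds). Time passes only in rows, so rows that do not move let the fingers close. It gives the time, the measured TCP pose, the force and the opening at its end, in the units of the state.
- monitor.get_state(): the state, without advancing time (a new reading comes with each control period).
- viewer.read_camera(name): name is "scene" or "top" or "wrist"; returns the picture (420x560x3 uint8, red, green, blue); there is no depth.
- viewer.calibration(name): a dict with "mtx" (3x3 intrinsics, pixels), "T" (4x4, takes a point from camera to world coordinates). Camera axes: x right, y down, z forward; pixel columns grow to the right and rows downward; lengths in m; the calibration is good to about 2 mm. A picture is of the moment at which its call begins: read the wrist's pose just before it. calibration takes no time and is no camera call; for the wrist camera it gives the pose at the moment of the call.
- bot.sign_off(): hands the job in, once; it reports no verdict.
The state is a dict: "time_s": time; "joint_positions": joint angles; "dq": joint speeds; "tau": joint torques, N m; "position": TCP position; "orientation": TCP orientation; "ft_force": force on the tool from outside, world axes, zero at the start; "moment": the same for the moment, N m; "gripper_width": opening from 0.0 (shut) to 1.0 (fully open).
Only numpy, scipy, OpenCV 4.12 (cv2) and the standard library are available. Lean on these libraries where they do the work, as an engineer would, in place of code of your own. Each camera call takes 0.05 s, during which the arm holds its last target.

### The job

Two of the three open round ink-pad tins have dried hard. Take the hardness tester from the caddy and press it gently, upright, into the middle of one pad after another, each time until its foot sits flat, holding it there for a second to read how far the pin has sunk, until you have pressed and found the pad that is still soft. Then stand the tester back in its well in the caddy and shut that soft pad's lid fully, leaving the other two lids open for re-inking and everything else on the shelf where it is.

Things in the scene. Friction and masses are not known exactly. Their poses are not given: they have to be found in the camera images.
- tester: Foam-hardness tester, 134 mm tall, about 250 g, upright in the caddy's middle well. Origin: centre of its foot's underside, z up. From the bottom: round flat steel foot 30 mm across, 8 mm thick; a stem; round dial case 52 mm across, 22 mm thick (34 to 86 mm up, dial on its +x face); square black grip 22 x 22 mm (86 to 134 mm up, sides along x and y)
- tester_grip (a point): Centre of the square grip of the tester, 110 mm above its foot; axes as the tester's. Take it here, from above
- pin (a joint): How far the tester's sprung pin is pushed in, m (dial hand: clockwise 30 degrees per mm). 0: it stands out 8 mm below the middle of the foot; 0.008: level with the foot. Spring 450 N/m. With the foot flat on a soft pad it reads about 2.2 mm (it sinks deep into the foam, 1 N); on a dried pad about 6.5 mm (it hardly sinks, 3 N)
- well (a point): Centre of the well's floor, 25 mm above the shelf, where the tester's foot stands. The well is a square hole 36 mm wide, 30 mm deep in the middle of the caddy, a 160 mm square wooden tray (53 mm high, the well's walls 55 mm) that may turn about this point on its turntable; a 14 mm hole in the floor takes the pin. The axes do not follow that turn
- tin_a: Round pewter-coloured ink-pad tin a, fixed to the shelf, 80 mm across, 22 mm tall, walls 2 mm; origin under its middle. In it lies a level round dark foam pad, 74 mm across. Under the tester's foot the foam yields about 1 mm for each 6 N and is crushed by more than 15 N. The tins stand in any order; looks do not tell which is soft
- tin_a_rim (a point): Centre of the open mouth of tin a, at rim height (22 mm above the shelf). Its x axis points to the lid hinge, z up. The pad's top lies somewhere between 1 and 10 mm below this point (not measured; it differs from tin to tin)
- lid_a (a joint): Lid angle of tin a, rad: 0 fully shut, about 1.9 wide open (upright, leaning back). Hinge: level, along the tin's y, 43 mm from its centre on the +x side, at rim height. The lid is a disc 84 mm across, its top 3 mm above the rim when shut, its free edge 85 mm from the hinge. The stiff hinge stays where it is left; about 1 N at the free edge swings it
- tin_b: Round pewter-coloured ink-pad tin b, fixed to the shelf, 80 mm across, 22 mm tall, walls 2 mm; origin under its middle. In it lies a level round dark foam pad, 74 mm across. Under the tester's foot the foam yields about 1 mm for each 6 N and is crushed by more than 15 N. The tins stand in any order; looks do not tell which is soft
- tin_b_rim (a point): Centre of the open mouth of tin b, at rim height (22 mm above the shelf). Its x axis points to the lid hinge, z up. The pad's top lies somewhere between 1 and 10 mm below this point (not measured; it differs from tin to tin)
- lid_b (a joint): Lid angle of tin b, rad: 0 fully shut, about 1.9 wide open (upright, leaning back). Hinge: level, along the tin's y, 43 mm from its centre on the +x side, at rim height. The lid is a disc 84 mm across, its top 3 mm above the rim when shut, its free edge 85 mm from the hinge. The stiff hinge stays where it is left; about 1 N at the free edge swings it
- tin_c: Round pewter-coloured ink-pad tin c, fixed to the shelf, 80 mm across, 22 mm tall, walls 2 mm; origin under its middle. In it lies a level round dark foam pad, 74 mm across. Under the tester's foot the foam yields about 1 mm for each 6 N and is crushed by more than 15 N. The tins stand in any order; looks do not tell which is soft
- tin_c_rim (a point): Centre of the open mouth of tin c, at rim height (22 mm above the shelf). Its x axis points to the lid hinge, z up. The pad's top lies somewhere between 1 and 10 mm below this point (not measured; it differs from tin to tin)
- lid_c (a joint): Lid angle of tin c, rad: 0 fully shut, about 1.9 wide open (upright, leaning back). Hinge: level, along the tin's y, 43 mm from its centre on the +x side, at rim height. The lid is a disc 84 mm across, its top 3 mm above the rim when shut, its free edge 85 mm from the hinge. The stiff hinge stays where it is left; about 1 N at the free edge swings it
- binder_clip_1: Bystander, leave alone. Orange binder clip lying on the shelf, 32 mm wide, 12 mm high, wire arms lying flat; origin under its middle
- binder_clip_2: Bystander, leave alone. A second orange binder clip, the same; origin under its middle
- clip_box: Bystander, leave alone. Yellow plastic clip box, 72 x 52 x 30 mm; origin under its middle
- flat_pad_tin: Bystander, leave alone. Shut rectangular pewter-coloured stamp-pad tin, 72 x 107 x 17 mm; origin under its middle. Not one of the three to test
- mug: Bystander, leave alone. Chunky black mug of brass fasteners, 82 mm across, 88 mm tall, handle at its +y; origin under its middle
- ink_bottle: Bystander, leave alone. Small white bottle of stamp ink, 34 mm across, 72 mm tall, black cap; origin under its middle
- stapler: Bystander, leave alone. Grey stapler, 140 x 34 x 50 mm, long way along its x; origin under its middle
There are look-alikes about, which are no part of the job. Leave any blue look-alike of the tin_b alone.

How it is judged:
On the way:
1. the tester stands upright (within 0.15 rad) on the soft pad, within 18 mm of its middle, its foot borne by the foam (over 2.5 N in all) and held for 0.4 s (contact force between tester and soft_pad above 2.5 N and angle between tester's own z axis and vertical below 0.15 rad and horizontal distance between tester and soft_pad below 0.018 m and value of joint pin above 0.001 m), for 0.4 s.
At the end, for the whole second after the job is handed in: the lid of the soft pad's tin is shut (under 0.08 rad) and both other lids stand open (over 1.4 rad); the tester stands at rest, upright within 0.12 rad, in the caddy's well, its foot within 4 mm of the well's floor and 8 mm of its middle, let go (((horizontal distance between soft_pad and tin_a_rim below 0.02 m and value of joint lid_a below 0.08 rad and value of joint each of lid_b, lid_c above 1.4 rad) or (horizontal distance between soft_pad and tin_b_rim below 0.02 m and value of joint lid_b below 0.08 rad and value of joint each of lid_a, lid_c above 1.4 rad) or (horizontal distance between soft_pad and tin_c_rim below 0.02 m and value of joint lid_c below 0.08 rad and value of joint each of lid_a, lid_b above 1.4 rad)) and horizontal distance between tester and well below 0.008 m and z of tester in the frame of well below 0.004 m and angle between tester's own z axis and vertical below 0.12 rad and linear speed of tester below 0.02 m/s); the robot touches nothing.
It fails at once if the tester is pressed into a pad or against a tin or its lid with more than 15 N (contact force between tester and soft_pad above 15 N or contact force between tester and dry_pad_1 above 15 N or contact force between tester and dry_pad_2 above 15 N or contact force between tester and tin_a above 15 N or contact force between tester and tin_b above 15 N or contact force between tester and tin_c above 15 N).
It fails at once if a bystander is knocked more than 30 mm from its place (distance of any of binder_clip_1, binder_clip_2, clip_box, flat_pad_tin, mug, ink_bottle, stapler from where it was at the start of the episode above 0.03 m).
It also fails if it takes over 72 s, if anything falls off the work surface, if the arm or the gripper's body presses on something with over 40 N, if the wrist force passes 120 N, or if a joint passes its speed limit or range.

## Working session

There is one attempt and no reset: what is moved stays moved. The work goes in short steps, Python scripts to look and compute and a tool call to move; the robot and the scene stay as the last step left them, time stands still between calls to the robot, and variables do not carry over. Pictures are saved under pics/ and viewed, and the job is handed in when it is done.

Besides the shell and the picture viewer there is one more tool, called by a JSON object that holds its "fn" and its "kwargs". arm_command: Moves the arm, as the interface text tells. Its arguments: {"type":"object","properties":{"plan":{"type":"array"},"gripper":{"type":"number"},"newtons":{"type":"number"}},"required":["plan"]}

```bash
ls; mkdir -p pics; python3 - <<'E'
from rig import monitor, viewer, bot
import cv2
s=monitor.get_state(); print(s)
for n in ["scene","top","wrist"]:
    im=viewer.read_camera(n); cv2.imwrite(f"pics/{n}0.png",im[:,:,::-1])
    c=viewer.calibration(n); print(n,c["mtx"].round(1).tolist(),c["T"].round(4).tolist())
E
```

```text
pics
{'time_s': 0.0, 'joint_positions': array([-1.37509676e+00,  8.79216075e-02,  1.37227131e+00, -9.49522223e-06,
        1.68362880e+00, -1.03112600e-01]), 'dq': array([ 9.02451008e-05,  4.71338259e-04,  1.34615333e-03, -5.35506578e-04,
        1.21275919e-03,  6.32653238e-04]), 'tau': array([-6.70698828e-04, -3.40182281e+01, -3.02429080e+01,  7.17560481e-02,
        3.29865539e-02, -1.58444573e-04]), 'position': array([ 0.16178589, -0.52506835,  0.20431381]), 'orientation': array([ 0.5693831 , -0.56832627,  0.42058914, -0.41941974]), 'ft_force': array([-0.71819706, -1.19073446, -0.10003303]), 'moment': array([-0.05441978, -0.01149301, -0.04189404]), 'gripper_width': 0.9992056640695923}
scene [[391.0, 0.0, 275.5], [0.0, 391.0, 211.3], [0.0, 0.0, 1.0]] [[0.8174, 0.3304, -0.472, 0.9528], [0.5758, -0.4936, 0.6517, -0.57], [-0.0177, -0.8045, -0.5937, 0.6376], [0.0, 0.0, 0.0, 1.0]]
top [[476.7, 0.0, 273.4], [0.0, 476.7, 207.6], [0.0, 0.0, 1.0]] [[0.0705, -0.9735, 0.2173, 0.2698], [-0.9975, -0.0695, 0.0121, 0.0009], [0.0033, -0.2177, -0.976, 1.2851], [0.0, 0.0, 0.0, 1.0]]
wrist [[364.4, 0.0, 279.5], [0.0, 364.4, 208.0], [0.0, 0.0, 1.0]] [[0.2948, -0.9185, -0.2634, 0.239], [-0.9556, -0.2839, -0.0792, -0.5021], [-0.0021, 0.2751, -0.9614, 0.3842], [0.0, 0.0, 0.0, 1.0]]
```

View pics/scene0.png

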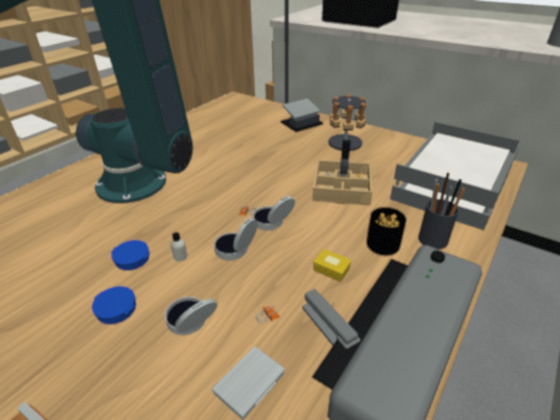

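View pics/top0.png

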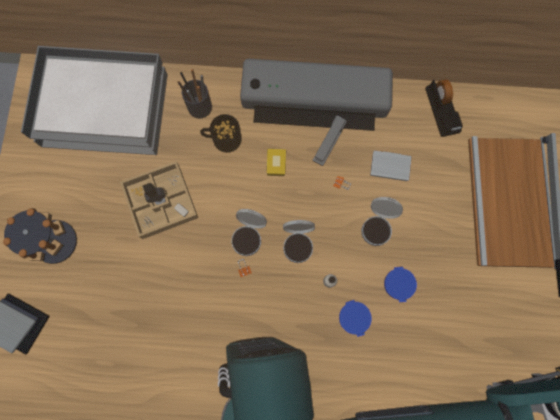

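View pics/wrist0.png

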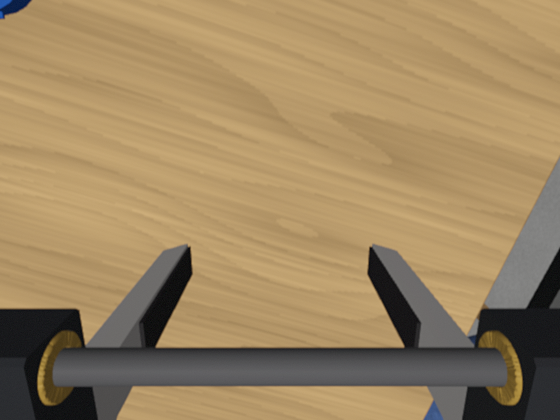

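```bash
cat > h.py <<'E'
import numpy as np, cv2
from rig import monitor, viewer, bot
from scipy.spatial.transform import Rotation as R
def ray(n,uv,z,c=None):
    c=c or viewer.calibration(n); T=c["T"]; d=T[:3,:3]@np.linalg.inv(c["mtx"])@np.array([uv[0],uv[1],1.]); o=T[:3,3]
    return o+d*(z-o[2])/d[2]
def proj(n,p,c=None):
    c=c or viewer.calibration(n); T=np.linalg.inv(c["T"]); q=T[:3,:3]@np.asarray(p,float)+T[:3,3]; q=c["mtx"]@q; return q[:2]/q[2]
def Rt(s=None):
    s=s or monitor.get_state(); q=s["orientation"]; return R.from_quat([q[1],q[2],q[3],q[0]])
def go(p,yaw=None,s=None):
    """remaining shift in tool units and turn units to TCP p, tool down with x axis at yaw (deg)"""
    s=s or monitor.get_state(); r=Rt(s)
    d=r.inv().apply(np.asarray(p)-s["position"])/0.025
    if yaw is None:
        x=r.apply([1,0,0]); yaw=np.degrees(np.arctan2(x[1],x[0]))
    a=np.radians(yaw); X=np.array([np.cos(a),np.sin(a),0]); Z=np.array([0,0,-1.]); Y=np.cross(Z,X)
    t=R.from_matrix(np.c_[X,Y,Z]); rv=np.degrees((r.inv()*t).as_rotvec())/6
    print("shift",d.round(2).tolist(),"turn",rv.round(2).tolist(),"yaw",round(float(yaw),1),"pos",s["position"].round(4).tolist(),"t",round(s["time_s"],2))
def crop(n,name,box,k,im=None):
    im=viewer.read_camera(n) if im is None else im
    x0,y0,x1,y1=box; c=cv2.resize(im[y0:y1,x0:x1],None,fx=k,fy=k,interpolation=cv2.INTER_CUBIC)
    cv2.imwrite(name,c[:,:,::-1]); return im
E
python3 - <<'E'
from h import *
im=cv2.imread("pics/top0.png")[:,:,::-1]; crop("top","pics/t1.png",(110,150,220,250),7,im)
crop("top","pics/t2.png",(220,190,420,300),4,im)
im=cv2.imread("pics/scene0.png")[:,:,::-1]; crop("scene","pics/s1.png",(150,120,390,300),3,im)
for n,uv,z in [("caddy",(160,200),.053),("A",(246,240),.02),("B",(298,247),.02),("C",(376,231),.02),("bottle",(330,281),.072),("clip",(245,271),.01)]:
    print(n,ray("top",uv,z).round(3))
print(Rt().as_matrix().round(3))
E
```

```text
caddy [0.543 0.318 0.053]
A [0.458 0.084 0.02 ]
B [ 0.449 -0.056  0.02 ]
C [ 0.507 -0.263  0.02 ]
bottle [ 0.361 -0.14   0.072]
clip [0.376 0.08  0.01 ]
[[ 0.294 -0.     0.956]
 [-0.956  0.002  0.294]
 [-0.002 -1.     0.   ]]
```

```bash
python3 - <<'E'
s=open("h.py").read()
s=s.replace("Z=np.array([0,0,-1.]); Y=np.cross(Z,X)","Y=np.array([0,0,-1.]); Z=np.cross(X,Y)")
open("h.py","w").write(s)
E
python3 -c "
from h import *
go([.5,0,.2])"
```

```text
shift [-16.1, 0.21, 19.11] turn [-0.0, -0.0, -0.02] yaw -72.9 pos [0.1618, -0.5252, 0.2046] t 0.15
```

View pics/t1.png

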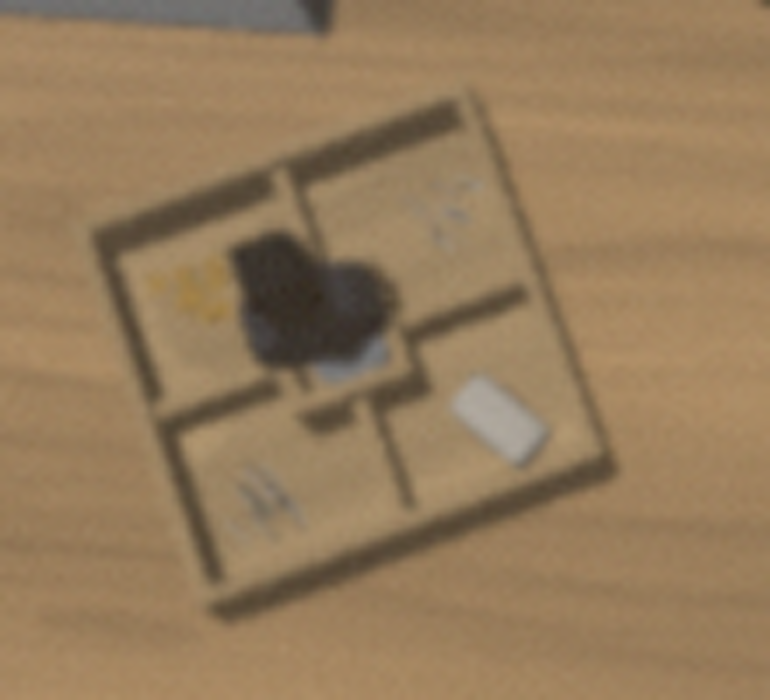

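View pics/t2.png

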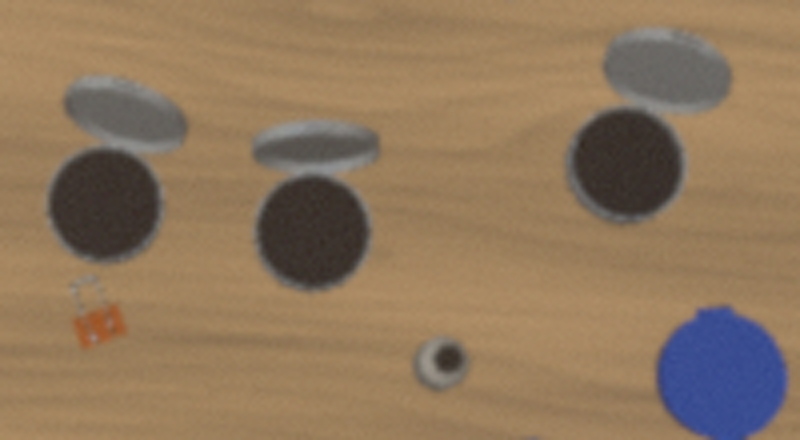

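View pics/s1.png

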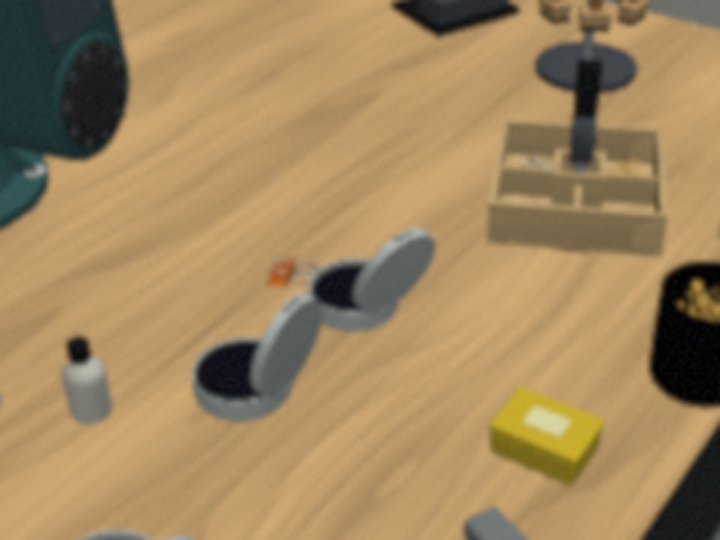

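```bash
python3 -c "
from h import *
go([.42,-.1,.33],-80)"
```

```text
shift [-13.22, -4.99, 14.88] turn [-0.0, 1.19, -0.02] yaw -80.0 pos [0.1618, -0.5252, 0.2046] t 0.15
```

{"fn": "arm_command", "kwargs": {"plan": [[-0.8,-0.5,0.9,0,0,0],[-0.8,-0.5,0.9,0,0,0],[-0.8,-0.5,0.9,0,0,0],[-0.8,-0.5,0.9,0,0,0],[-0.8,-0.5,0.9,0,0,0],[-0.8,-0.5,0.9,0,0,0],[-0.8,-0.5,0.9,0,0,0],[-0.8,-0.5,0.9,0,0,0],[-0.8,-0.5,0.9,0,0,0],[-0.8,-0.5,0.9,0,0,0]], "gripper": 1, "newtons": 40}}

```text
time_s: 0.98
position: [0.3201, -0.2595, 0.3264]
orientation: [0.57, -0.562, 0.43, -0.417]
ft_force: [1.1, -0.4, 0.3]
gripper_width: 0.999
```

```bash
python3 -c "
from h import *
go([.42,-.1,.33],-80)"
```

```text
shift [-5.0, -0.05, 5.63] turn [0.03, 1.07, -0.19] yaw -80.0 pos [0.3201, -0.2595, 0.3264] t 0.98
```

{"fn": "arm_command", "kwargs": {"plan": [[-0.8,0,0.9,0,0.2,0],[-0.8,0,0.9,0,0.2,0],[-0.8,0,0.9,0,0.2,0],[-0.8,0,0.9,0,0.2,0],[-0.8,0,0.9,0,0.2,0],[-0.8,0,0.9,0,0,-0.1],[0,0,0,0,0,0],[0,0,0,0,0,0]]}}

```text
time_s: 1.65
position: [0.4295, -0.0987, 0.3312]
orientation: [0.545, -0.543, 0.453, -0.45]
ft_force: [0.6, -0.5, -0.4]
gripper_width: 1.003
```

```bash
python3 -c "
from h import *
c=viewer.calibration('wrist')
im=viewer.read_camera('wrist'); cv2.imwrite('pics/w1.png',im[:,:,::-1]); np.save('w1T.npy',c['T'])
go([.543,.318,.33],-69)"
```

```text
shift [-15.56, 0.15, 7.52] turn [-0.01, -1.74, -0.06] yaw -69.0 pos [0.4294, -0.0989, 0.3311] t 1.7
```

View pics/w1.png

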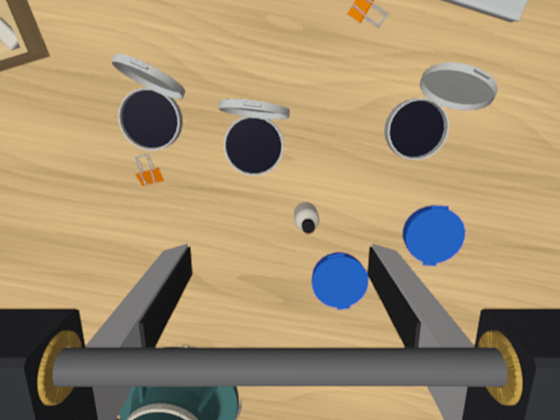

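```bash
cat > tins.py <<'E'
from h import *
im=cv2.imread('pics/w1.png'); c=dict(viewer.calibration('wrist')); c['T']=np.load('w1T.npy')
hsv=cv2.cvtColor(im,cv2.COLOR_BGR2HSV)
dark=((hsv[...,2]<70)).astype(np.uint8)
grey=((hsv[...,1]<45)&(hsv[...,2]>=90)).astype(np.uint8)
for nm,p,l in [("1",(150,118),(148,75)),("2",(254,145),(254,109)),("3",(417,128),(458,86))]:
    n,lab,st,ce=cv2.connectedComponentsWithStats(dark); k=lab[p[1],p[0]]
    cnt=cv2.findContours((lab==k).astype(np.uint8),0,2)[0][0]
    P=np.array([ray('wrist',u[0],.018,c)[:2] for u in cnt]); (cx,cy),r=cv2.minEnclosingCircle(P.astype(np.float32))
    # lid
    n,lab,st,cg=cv2.connectedComponentsWithStats(grey); k=lab[l[1],l[0]]
    w=ray('wrist',l,.06,c); v=w[:2]-[cx,cy]
    print(nm,"centre",round(cx,4),round(cy,4),"r",round(r,4),"area",st[k],"lid",w.round(3),"dist",np.hypot(*v).round(3),"hinge yaw",np.degrees(np.arctan2(v[1],v[0])).round(1), "top cam check", ray('top',[(246,240),(298,247),(376,231)][int(nm)-1],.018).round(3))
E
python3 tins.py
python3 -c "
from h import *
im=cv2.imread('pics/w1.png')[:,:,::-1]; crop('','pics/w1c.png',(100,40,300,190),4,im)"
```

```text
1 centre 0.4577 0.0827 r 0.0364 area [ 112   54   73   97 1964] lid [0.512 0.074 0.06 ] dist 0.055 hinge yaw -8.8 top cam check [0.458 0.084 0.018]
2 centre 0.4489 -0.0575 r 0.0366 area [ 219   99   70   77 1472] lid [ 0.497 -0.054  0.06 ] dist 0.048 hinge yaw 4.5 top cam check [ 0.449 -0.057  0.018]
3 centre 0.5106 -0.2658 r 0.0363 area [ 385   63  112   97 3590] lid [ 0.567 -0.284  0.06 ] dist 0.059 hinge yaw -18.2 top cam check [ 0.507 -0.264  0.018]
```

View pics/w1c.png

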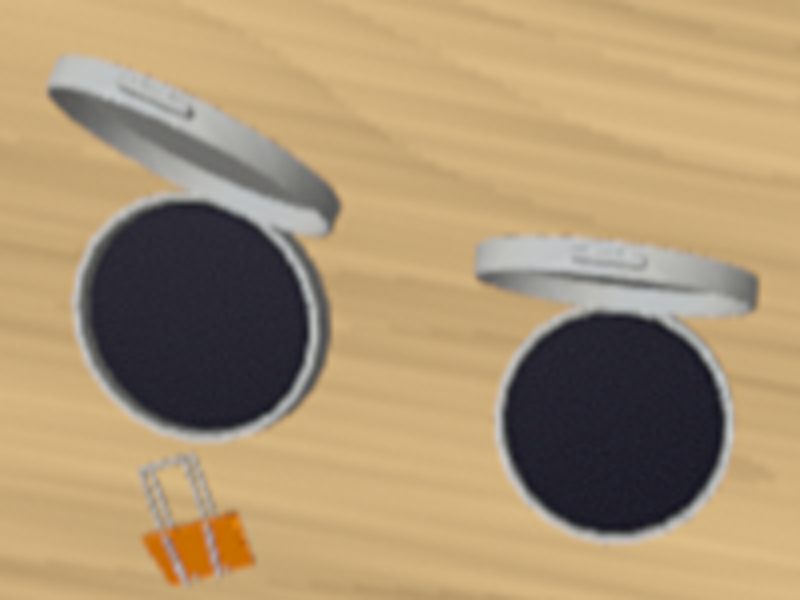

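{"fn": "arm_command", "kwargs": {"plan": [[-1,0,0.5,0,-0.2,0],[-1,0,0.5,0,-0.2,0],[-1,0,0.5,0,-0.2,0],[-1,0,0.5,0,-0.2,0],[-1,0,0.5,0,-0.2,0],[-1,0,0.5,0,-0.2,0],[-1,0,0.5,0,-0.2,0],[-1,0,0.5,0,-0.2,0],[-1,0,0.5,0,-0.2,0],[-1,0,0.5,0,0,0]]}}

```text
time_s: 2.53
position: [0.4838, 0.1662, 0.3303]
orientation: [-0.578, 0.579, -0.408, 0.406]
ft_force: [-0.1, 0.0, 1.0]
gripper_width: 1.004
```

```bash
python3 -c "
from h import *
go([.543,.318,.33],-69)"
```

```text
shift [-4.91, 0.01, 4.28] turn [0.03, -0.2, -0.01] yaw -69.0 pos [0.4838, 0.1662, 0.3303] t 2.53
```

{"fn": "arm_command", "kwargs": {"plan": [[-1,0,0.9,0,0,0],[-1,0,0.9,0,0,0],[-1,0,0.8,0,0,0],[-1,0,0.8,0,0,0],[-0.7,0,0.7,0,0,0],[0,0,0,0,-0.1,0],[0,0,0,0,0,0]]}}

```text
time_s: 3.12
position: [0.5463, 0.3103, 0.3273]
orientation: [-0.576, 0.581, -0.408, 0.405]
ft_force: [-0.1, -0.3, -0.2]
gripper_width: 0.999
```

```bash
python3 -c "
from h import *
c=viewer.calibration('wrist')
im=viewer.read_camera('wrist'); cv2.imwrite('pics/w2.png',im[:,:,::-1]); np.save('w2T.npy',c['T'])
go([.543,.318,.33],-69); print(proj('wrist',[.543,.318,.025],c),proj('wrist',[.543,.318,.159],c))"
```

```text
shift [-0.35, -0.13, -0.02] turn [0.08, -0.21, 0.0] yaw -69.0 pos [0.5463, 0.31, 0.3268] t 3.17
[272.89961096 165.22397168] [270.56013013 188.53099227]
```

View pics/w2.png

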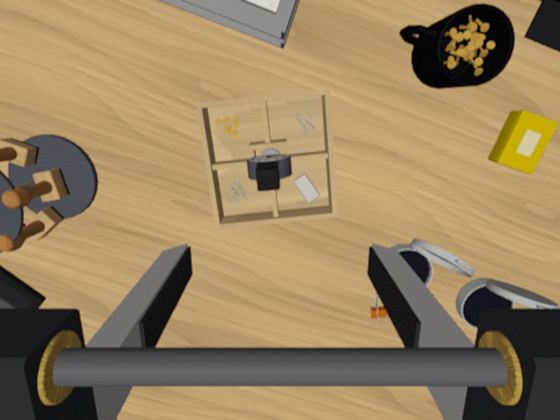

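```bash
python3 -c "
from h import *
im=cv2.imread('pics/w2.png')[:,:,::-1]; crop('','pics/w2c.png',(195,85,345,230),5,im)"
```

```text
(no output)
```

View pics/w2c.png

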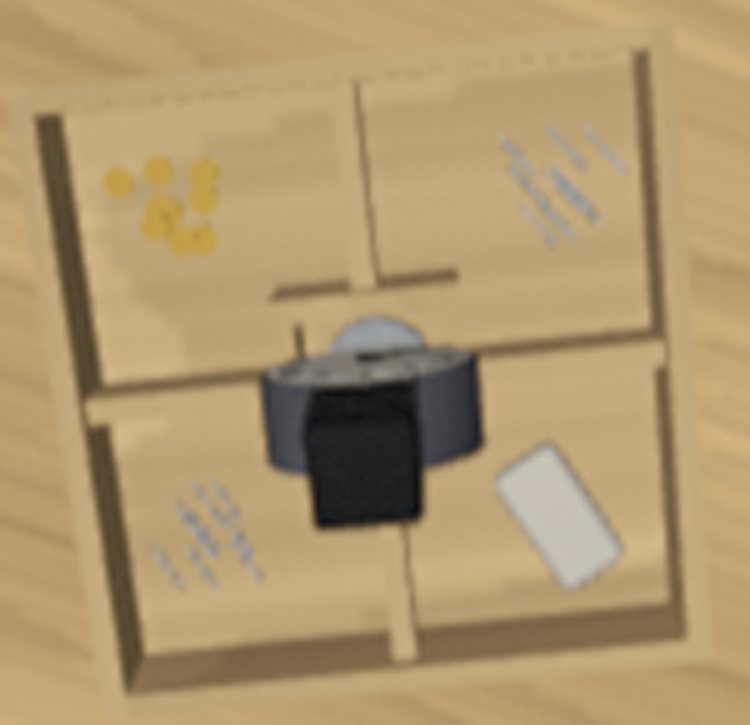

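```bash
python3 - <<'E'
from h import *
c=dict(viewer.calibration('wrist')); c['T']=np.load('w2T.npy')
f=lambda q,z:np.array([ray('wrist',(195+(u+.5)/5-.5,85+(v+.5)/5-.5),z,c)[:2] for u,v in q])
for nm,q,z in [("caddy",[(8,100),(668,30),(705,655),(120,710)],.053),("grip",[(308,425),(415,422),(422,520),(316,527)],.159)]:
    P=f(q,z); e=np.roll(P,-1,0)-P
    print(nm,P.round(4).tolist(),"mean",P.mean(0).round(4),"len",np.hypot(*e.T).round(4),"ang",np.degrees(np.arctan2(e[:,1],e[:,0])).round(1))
d=[np.mean(x,0) for x in ([],)] if 0 else None
E
```

```text
caddy [[0.5855, 0.4299], [0.6538, 0.2872], [0.5129, 0.2201], [0.4467, 0.3593]] mean [0.5498 0.3241] len [0.1582 0.1561 0.1541 0.1558] ang [ -64.4 -154.5  115.4   27. ]
grip [[0.556, 0.3372], [0.5635, 0.318], [0.5457, 0.3102], [0.5374, 0.3293]] mean [0.5506 0.3237] len [0.0206 0.0194 0.0208 0.0202] ang [ -68.6 -156.3  113.7   23.2]
```

```bash
python3 -c "
from h import *
go([.550,.324,.19],-67)"
```

```text
shift [-0.48, 5.47, 0.38] turn [0.08, -0.55, 0.0] yaw -67.0 pos [0.5463, 0.31, 0.3268] t 3.17
```

{"fn": "arm_command", "kwargs": {"plan": [[-0.2,0.8,0.2,0,-0.3,0],[-0.2,0.9,0.2,0,-0.3,0],[-0.1,0.9,0,0.1,0,0],[0,0.9,0,0,0,0],[0,0.9,0,0,0,0],[0,0.9,0,0,0,0],[0,0,0,0,0,0],[0,0,0,0,0,0]]}}

```text
time_s: 3.83
position: [0.5535, 0.3084, 0.1968]
orientation: [0.59, -0.585, 0.391, -0.397]
ft_force: [0.9, 0.8, 0.7]
gripper_width: 0.996
```

```bash
python3 -c "
from h import *
c=viewer.calibration('wrist')
im=viewer.read_camera('wrist'); cv2.imwrite('pics/w3.png',im[:,:,::-1]); np.save('w3T.npy',c['T'])
go([.550,.324,.116],-67); print(proj('wrist',[.55,.324,.159],c))"
```

```text
shift [-0.65, 3.22, 0.07] turn [-0.1, -0.12, 0.04] yaw -67.0 pos [0.5536, 0.3083, 0.1966] t 3.88
[253.7988565  232.46241508]
```

View pics/w3.png

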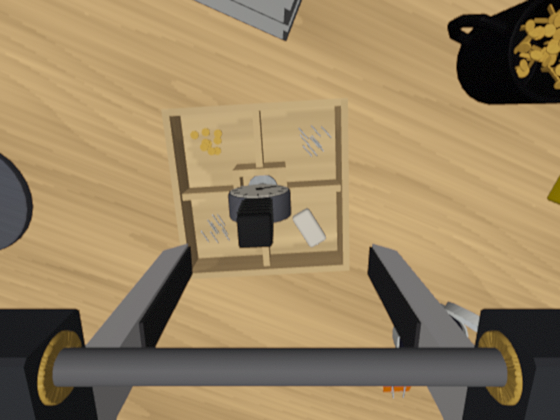

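{"fn": "arm_command", "kwargs": {"plan": [[-0.4,0,0,-0.1,0,0],[-0.4,0.2,0,0,-0.1,0],[0,0.5,0,0,0,0],[0,0.5,0,0,0,0],[0,0.3,0,0,0,0],[0,0,0,0,0,0]]}}

```text
time_s: 4.38
position: [0.5485, 0.3294, 0.1642]
orientation: [0.593, -0.586, 0.387, -0.394]
ft_force: [-0.6, 0.9, -0.6]
gripper_width: 0.995
```

```bash
python3 -c "
from h import *
go([.550,.324,.117],-67)"
```

```text
shift [0.22, 1.89, -0.05] turn [-0.12, -0.01, 0.03] yaw -67.0 pos [0.5485, 0.3294, 0.1642] t 4.38
```

{"fn": "arm_command", "kwargs": {"plan": [[0.2,0,0,-0.1,0,0],[0,0.6,0,0,0,0],[0,0.6,0,0,0,0],[0,0.5,0,0,0,0],[0,0,0,0,0,0]]}}

```text
time_s: 4.8
position: [0.5516, 0.3235, 0.1199]
orientation: [-0.589, 0.59, -0.389, 0.392]
ft_force: [0.4, -0.0, 0.1]
gripper_width: 1.0
```

```bash
python3 -c "
from h import *
c=viewer.calibration('wrist')
im=viewer.read_camera('wrist'); crop('','pics/w4.png',(160,130,400,330),3,im); np.save('w3T.npy',c['T'])
go([.550,.324,.117],-67)"
```

```text
shift [-0.04, 0.17, -0.08] turn [-0.03, -0.01, 0.04] yaw -67.0 pos [0.5521, 0.3238, 0.1212] t 4.85
```

View pics/w4.png

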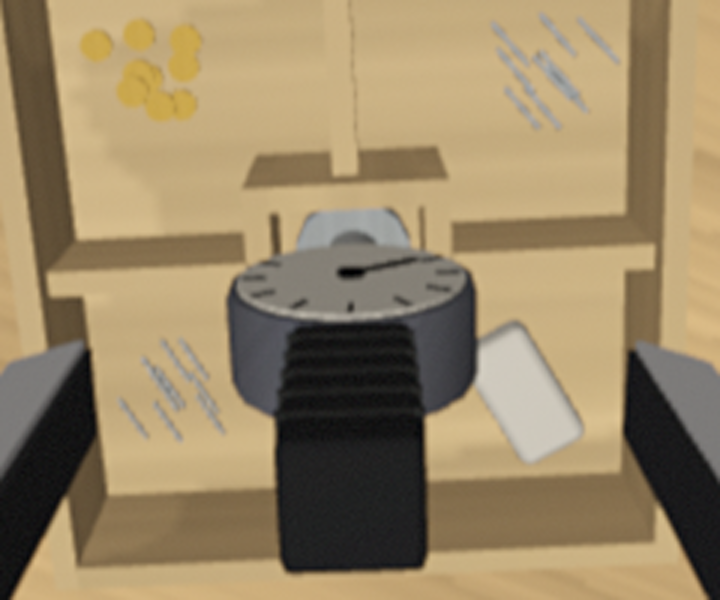

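{"fn": "arm_command", "kwargs": {"plan": [[0,0.1,-0.1,0,0,0],[0,0,0,0,0,0],[0,0,0,0,0,0],[0,0,0,0,0,0],[0,0,0,0,0,0],[0,0,0,0,0,0],[0,0,0,0,0,0]], "gripper": -1, "newtons": 40}}

```text
time_s: 5.43
position: [0.5519, 0.3233, 0.1234]
orientation: [0.592, -0.587, 0.388, -0.394]
ft_force: [-0.3, -0.3, 0.2]
gripper_width: 0.537
```

```bash
python3 -c "
from h import *
im=viewer.read_camera('wrist'); crop('','pics/w5.png',(160,130,400,330),3,im)
s=monitor.get_state();print(s['ft_force'],s['gripper_width'])
go([.550,.324,.117],-67)"
```

```text
[-0.19785542 -0.93236864  0.36804583] 0.4982076630279017
shift [-0.06, 0.26, -0.06] turn [-0.1, -0.02, 0.03] yaw -67.0 pos [0.552, 0.3233, 0.1234] t 5.48
```

View pics/w5.png

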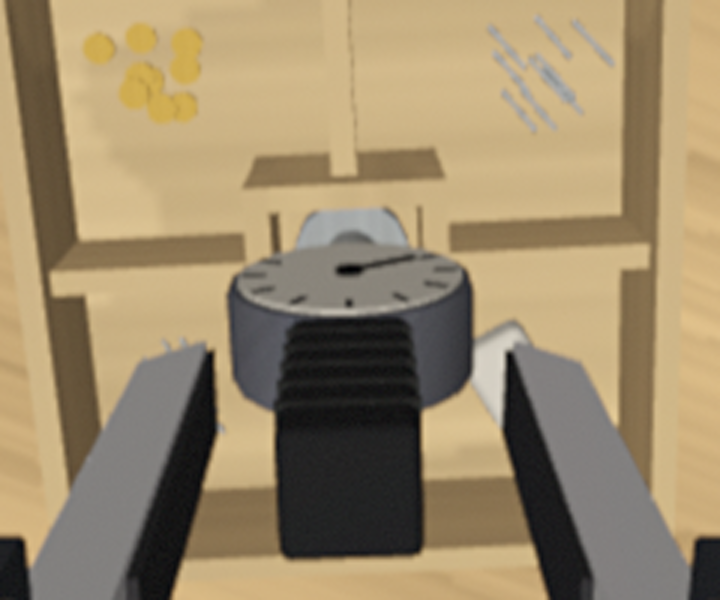

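{"fn": "arm_command", "kwargs": {"plan": [[0,0.2,-0.1,-0.1,0,0],[0,0.1,0,0,0,0],[0,0,0,0,0,0],[0,0,0,0,0,0],[0,0,0,0,0,0],[0,0,0,0,0,0],[0,0,0,0,0,0]]}}

```text
time_s: 6.07
position: [0.5494, 0.3225, 0.1155]
orientation: [-0.588, 0.59, -0.39, 0.391]
ft_force: [-0.1, -1.0, 1.2]
gripper_width: 0.239
```

```bash
python3 -c "
from h import *
s=monitor.get_state();print(s['ft_force'],s['gripper_width'])
go([.550,.324,.117],-67)"
```

```text
[-0.05956831 -1.0424704   1.21523149] 0.23947652112722304
shift [-0.05, -0.06, 0.05] turn [0.01, -0.02, 0.03] yaw -67.0 pos [0.5494, 0.3225, 0.1155] t 6.07
```

{"fn": "arm_command", "kwargs": {"plan": [[0,0,0,0,0,0],[0,0,0,0,0,0],[0,-0.1,0,0,0,0],[0,-0.3,0,0,0,0],[0,-0.6,0,0,0,0],[0,-0.8,0,0,0,0],[0,-0.8,0,0,0,0],[0,0,0,0,0,0]]}}

```text
time_s: 6.73
position: [0.5487, 0.3221, 0.1781]
orientation: [-0.586, 0.592, -0.391, 0.39]
ft_force: [1.7, 0.2, -0.4]
gripper_width: 0.231
```

```bash
python3 -c "
from h import *
im=viewer.read_camera('wrist'); crop('','pics/w6.png',(160,130,400,330),3,im)
s=monitor.get_state();print(s['ft_force'],s['gripper_width'])
go([.550,.324,.25],-67)"
```

```text
[-0.46560453 -0.43367445 -2.1315045 ] 0.23075150672831274
shift [-0.04, -2.96, 0.08] turn [0.1, -0.02, 0.04] yaw -67.0 pos [0.548, 0.3218, 0.1759] t 6.78
```

View pics/w6.png

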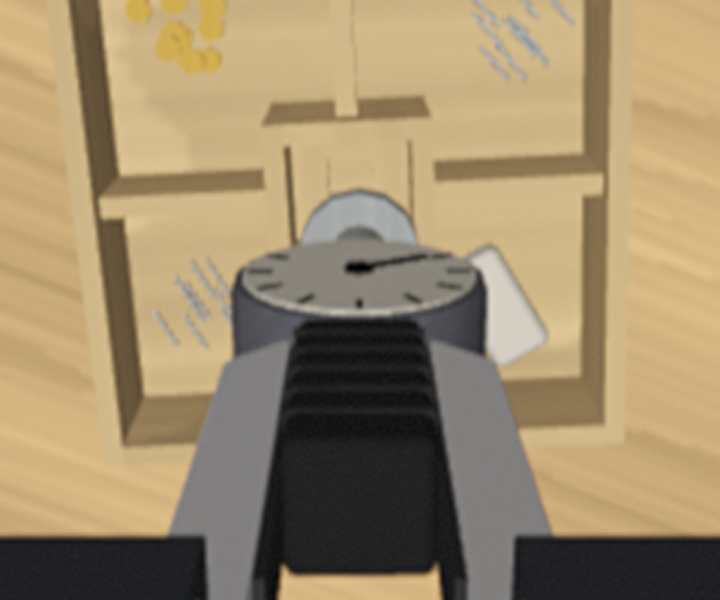

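{"fn": "arm_command", "kwargs": {"plan": [[0,-0.9,0,0,0,0],[0,-0.9,0,0.1,0,0],[0,-0.8,0,0,0,0],[0,0,0,0,0,0]]}}

```text
time_s: 7.12
position: [0.5456, 0.3208, 0.2342]
orientation: [-0.584, 0.595, -0.392, 0.389]
ft_force: [0.9, 0.7, -0.1]
gripper_width: 0.232
```

```bash
python3 -c "
from h import *
go([.458,.083,.23],-67)"
```

```text
shift [7.4, 0.3, -6.92] turn [0.14, -0.02, 0.05] yaw -67.0 pos [0.5456, 0.3208, 0.2342] t 7.12
```

{"fn": "arm_command", "kwargs": {"plan": [[0.5,0,-0.5,0.1,0,0],[0.8,0,-0.8,0.1,0,0],[0.9,0,-0.8,0,0,0],[0.9,0,-0.8,0,0,0],[0.9,0,-0.8,0,0,0],[0.9,0,-0.8,0,0,0],[0.9,0,-0.8,0,0,0],[0.8,0,-0.8,0,0,0],[0.5,0,-0.5,0,0,0],[0,0,0,0,0,0]]}}

```text
time_s: 7.95
position: [0.4508, 0.0836, 0.2086]
orientation: [-0.582, 0.598, -0.395, 0.384]
ft_force: [0.0, -0.2, -2.0]
gripper_width: 0.229
```

```bash
python3 -c "
from h import *
go([.458,.083,.14],-67)"
```

```text
shift [0.14, 2.73, 0.33] turn [0.25, 0.03, -0.0] yaw -67.0 pos [0.4508, 0.0836, 0.2086] t 7.95
```

{"fn": "arm_command", "kwargs": {"plan": [[0.1,0.3,0.2,0.2,0,0],[0.1,0.6,0.1,0.1,0,0],[0,0.6,0,0,0,0],[0,0.5,0,0,0,0],[0,0.3,0,0,0,0],[0,0,0,0,0,0]]}}

```text
time_s: 8.45
position: [0.4561, 0.0836, 0.1386]
orientation: [0.59, -0.589, 0.393, -0.387]
ft_force: [-1.0, -0.7, -2.6]
gripper_width: 0.235
```

```bash
python3 -c "
from h import *
im=viewer.read_camera('wrist'); cv2.imwrite('pics/w7.png',im[:,:,::-1])
im=viewer.read_camera('scene'); crop('','pics/s7.png',(170,130,350,265),4,im)
go([.458,.083,.12],-67)"
```

```text
shift [0.04, 0.82, 0.03] turn [0.0, 0.01, -0.06] yaw -67.0 pos [0.4571, 0.0836, 0.1406] t 8.55
```

View pics/w7.png

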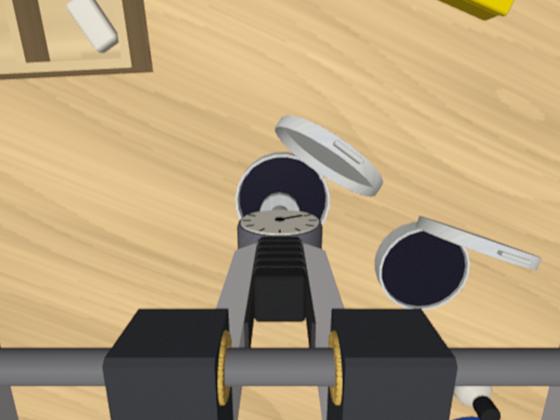

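View pics/s7.png

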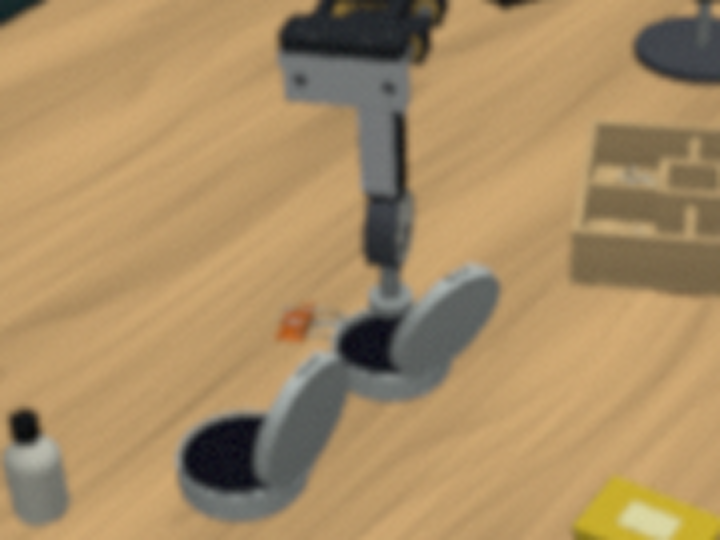

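{"fn": "arm_command", "kwargs": {"plan": [[0,0.4,0,0,0,0],[0,0.3,0,0,0,0],[0,0,0,0,0,0]]}}

```text
time_s: 8.8
position: [0.4589, 0.0845, 0.1238]
orientation: [0.592, -0.588, 0.39, -0.389]
ft_force: [0.5, -0.4, -1.6]
gripper_width: 0.232
```

{"fn": "arm_command", "kwargs": {"plan": [[0,0.15,0,0,0,0],[0,0.15,0,0,0,0],[0,0,0,0,0,0]]}}

```text
time_s: 9.05
position: [0.4594, 0.0846, 0.1161]
orientation: [0.593, -0.587, 0.39, -0.39]
ft_force: [0.3, -0.6, -1.2]
gripper_width: 0.231
```

```bash
python3 -c "
from h import *
im=viewer.read_camera('wrist'); crop('','pics/w8.png',(200,130,360,250),4,im)
s=monitor.get_state();print(s['ft_force'])
go([.458,.083,.11],-67)"
```

```text
[-0.72997296  0.20088971 -2.95225627]
shift [0.04, 0.26, -0.09] turn [-0.06, 0.02, -0.04] yaw -67.0 pos [0.4596, 0.0846, 0.1164] t 9.1
```

View pics/w8.png

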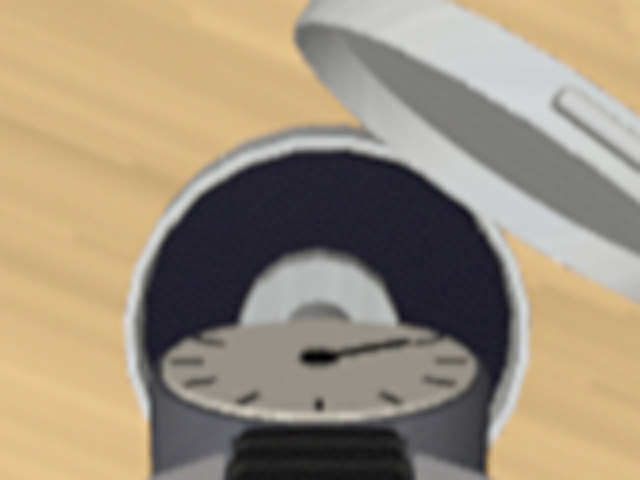

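Hand still at zero (crop hand tip ≈ (410,342)). The pin has not touched yet; continue down in small steps.

{"fn": "arm_command", "kwargs": {"plan": [[0,0.12,0,0,0,0],[0,0.1,0,0,0,0],[0,0,0,0,0,0]]}}

```text
time_s: 9.35
position: [0.4603, 0.0847, 0.1117]
orientation: [0.593, -0.587, 0.389, -0.39]
ft_force: [-0.9, 0.7, -0.7]
gripper_width: 0.228
```

```bash
python3 -c "
from h import *
im=viewer.read_camera('wrist'); crop('','pics/w9.png',(200,130,360,250),4,im)
s=monitor.get_state();print(s['ft_force'])
go([.458,.083,.11],-67)"
```

```text
[-9.43825637e-02  7.57468876e-04 -8.59130048e-01]
shift [0.03, 0.07, -0.11] turn [-0.08, 0.02, -0.03] yaw -67.0 pos [0.4603, 0.0847, 0.1119] t 9.4
```

View pics/w9.png

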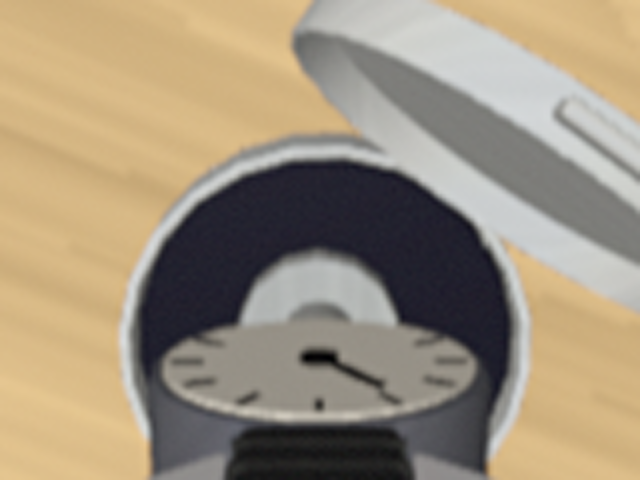

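{"fn": "arm_command", "kwargs": {"plan": [[0,0.1,0,0,0,0],[0,0.08,0,0,0,0],[0,0,0,0,0,0]]}}

```text
time_s: 9.65
position: [0.4607, 0.0847, 0.1082]
orientation: [0.593, -0.587, 0.389, -0.391]
ft_force: [-0.8, 0.2, 1.4]
gripper_width: 0.233
```

```bash
python3 -c "
from h import *
im=viewer.read_camera('wrist'); crop('','pics/w10.png',(200,130,360,250),4,im)
s=monitor.get_state();print(s['ft_force'])
go([.458,.083,.11],-67)"
```

```text
[-0.05420707  0.00415716 -0.37238739]
shift [0.02, -0.06, -0.13] turn [-0.09, 0.02, -0.03] yaw -67.0 pos [0.4607, 0.0847, 0.1084] t 9.7
```

View pics/w10.png

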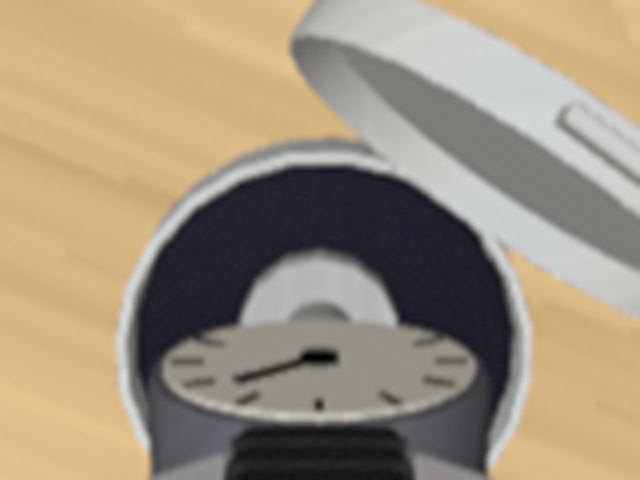

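{"fn": "arm_command", "kwargs": {"plan": [[0,0.08,0,0,0,0],[0,0.06,0,0,0,0],[0,0,0,0,0,0]]}}

```text
time_s: 9.95
position: [0.4608, 0.0848, 0.1068]
orientation: [0.594, -0.586, 0.389, -0.391]
ft_force: [-3.0, 0.0, 2.7]
gripper_width: 0.232
```

```bash
python3 -c "
from h import *
im=viewer.read_camera('wrist'); crop('','pics/w11.png',(200,130,360,250),4,im)
s=monitor.get_state();print(s['ft_force'])
go([.458,.083,.11],-67)"
```

```text
[-1.82253668 -0.6117431   1.95747634]
shift [0.02, -0.13, -0.13] turn [-0.1, 0.02, -0.03] yaw -67.0 pos [0.4608, 0.0848, 0.1068] t 10.0
```

View pics/w11.png

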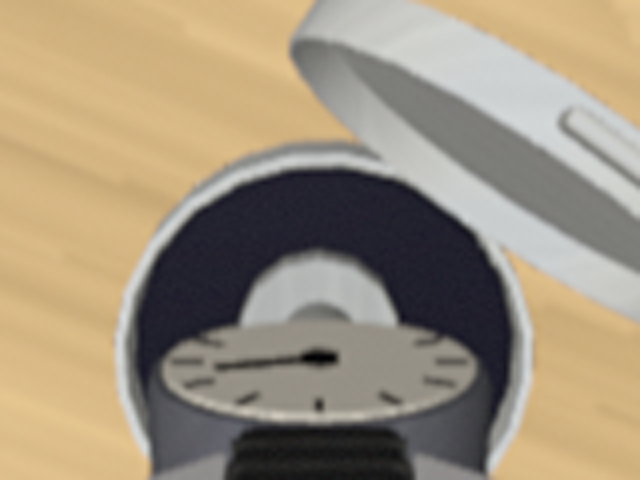

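{"fn": "arm_command", "kwargs": {"plan": [[0,0.04,0,0,0,0],[0,0.02,0,0,0,0],[0,0.02,0,0,0,0],[0,0.02,0,0,0,0],[0,0.02,0,0,0,0],[0,0.02,0,0,0,0],[0,0.02,0,0,0,0],[0,0.02,0,0,0,0],[0,0.02,0,0,0,0],[0,0.02,0,0,0,0]]}}

```text
time_s: 10.83
position: [0.4607, 0.0848, 0.1064]
orientation: [0.594, -0.586, 0.388, -0.391]
ft_force: [-2.4, 0.1, 4.3]
gripper_width: 0.231
```

```bash
python3 -c "
from h import *
im=viewer.read_camera('wrist'); crop('','pics/w12.png',(200,130,360,250),4,im)
s=monitor.get_state();print(s['ft_force'])
go([.458,.083,.11],-67)"
```

```text
[-2.80436608  0.15532097  4.98512016]
shift [0.02, -0.15, -0.13] turn [-0.11, 0.02, -0.02] yaw -67.0 pos [0.4607, 0.0848, 0.1064] t 10.88
```

View pics/w12.png

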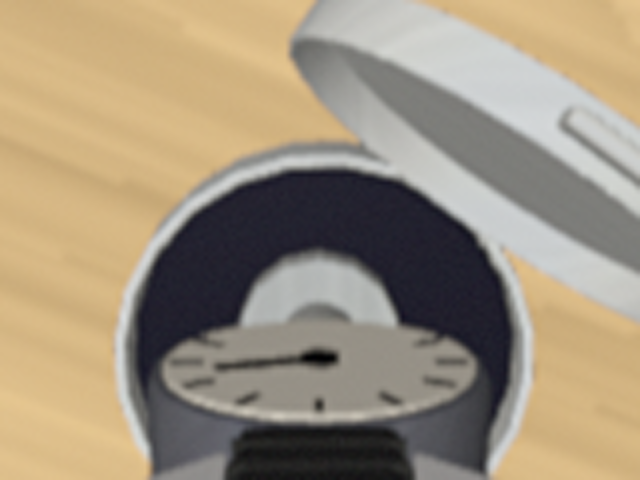

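{"fn": "arm_command", "kwargs": {"plan": [[0,-0.3,0,0,0,0],[0,-0.8,0,-0.1,0,0],[0,-0.9,0,0,0,0],[0,-0.9,0,0,0,0],[0,-0.7,0,0,0,0],[0,0,0,0,0,0]]}}

```text
time_s: 11.38
position: [0.4607, 0.0845, 0.1951]
orientation: [0.59, -0.59, 0.391, -0.389]
ft_force: [0.8, -0.4, -3.2]
gripper_width: 0.231
```

```bash
python3 -c "
from h import *
go([.449,-.057,.20],-67)"
```

```text
shift [5.02, -0.21, -2.65] turn [0.01, 0.02, -0.03] yaw -67.0 pos [0.4607, 0.0845, 0.1951] t 11.38
```

{"fn": "arm_command", "kwargs": {"plan": [[0.5,0,-0.3,0,0,0],[0.9,0,-0.5,0,0,0],[0.9,0,-0.5,0,0,0],[0.9,0,-0.5,0,0,0],[0.9,0,-0.5,0,0,0],[0.6,0,-0.3,0,0,0],[0,0,0,0,0,0],[0,0,0,0,0,0]]}}

```text
time_s: 12.05
position: [0.4464, -0.0531, 0.184]
orientation: [-0.591, 0.591, -0.392, 0.386]
ft_force: [0.0, 0.9, -2.1]
gripper_width: 0.23
```

```bash
python3 -c "
from h import *
go([.449,-.057,.126],-67)"
```

```text
shift [0.2, 2.32, 0.05] turn [0.05, 0.05, -0.07] yaw -67.0 pos [0.4464, -0.0531, 0.184] t 12.05
```

{"fn": "arm_command", "kwargs": {"plan": [[0.2,0.3,0,0,0,-0.1],[0,0.6,0,0,0,0],[0,0.6,0,0,0,0],[0,0.5,0,0,0,0],[0,0.2,0,0,0,0],[0,0,0,0,0,0]]}}

```text
time_s: 12.55
position: [0.4484, -0.0537, 0.1213]
orientation: [-0.59, 0.594, -0.387, 0.386]
ft_force: [-0.4, 0.5, -3.1]
gripper_width: 0.233
```

```bash
python3 -c "
from h import *
im=viewer.read_camera('wrist'); crop('','pics/w13.png',(180,100,400,265),3,im)
s=monitor.get_state();print(s['ft_force'])
go([.449,-.057,.116],-67)"
```

```text
[-0.68412472  0.26642628 -2.45105425]
shift [0.13, 0.23, -0.03] turn [0.05, 0.11, 0.02] yaw -67.0 pos [0.4484, -0.0536, 0.1217] t 12.6
```

View pics/w13.png

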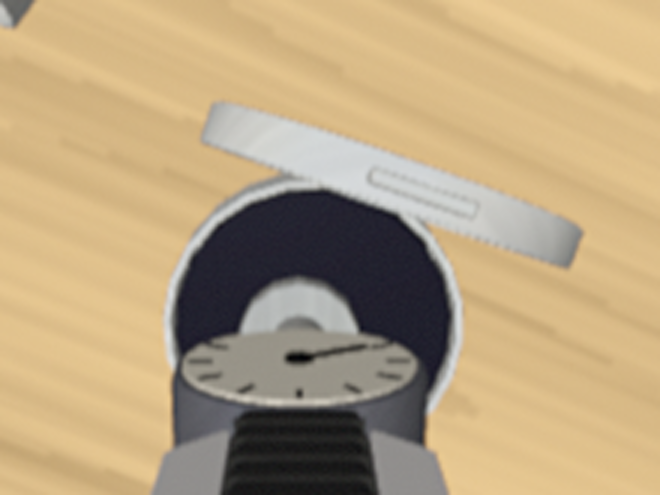

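{"fn": "arm_command", "kwargs": {"plan": [[0.15,0.1,0,0,0.1,0],[0,0.12,0,0,0,0],[0,0.08,0,0,0,0],[0,0,0,0,0,0]]}}

```text
time_s: 12.93
position: [0.4518, -0.0568, 0.1157]
orientation: [-0.589, 0.592, -0.389, 0.391]
ft_force: [-0.6, 0.6, -1.8]
gripper_width: 0.233
```

```bash
python3 -c "
from h import *
im=viewer.read_camera('wrist'); crop('','pics/w14.png',(200,130,360,250),4,im)
s=monitor.get_state();print(s['ft_force'])
go([.449,-.057,.116],-67)"
```

```text
[-0.2902431  -0.1161431  -2.08955545]
shift [-0.04, -0.0, -0.11] turn [0.02, 0.02, 0.05] yaw -67.0 pos [0.4519, -0.0569, 0.116] t 12.98
```

View pics/w14.png

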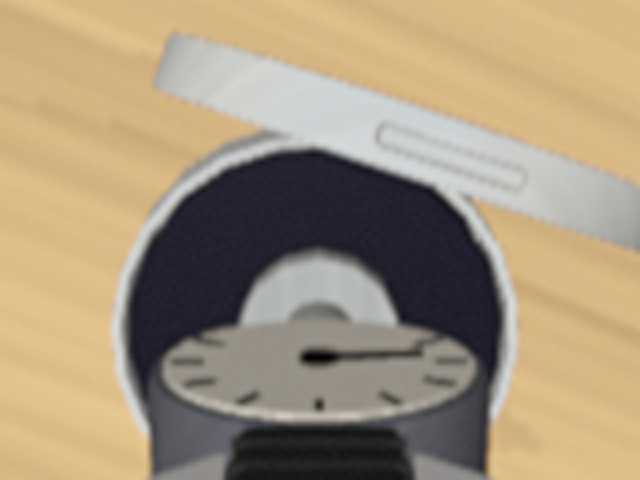

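{"fn": "arm_command", "kwargs": {"plan": [[0,0.1,0,0,0,0],[0,0.1,0,0,0,0],[0,0,0,0,0,0]]}}

```text
time_s: 13.23
position: [0.4527, -0.0572, 0.1119]
orientation: [-0.589, 0.591, -0.388, 0.392]
ft_force: [-0.6, 0.0, -1.3]
gripper_width: 0.235
```

```bash
python3 -c "
from h import *
im=viewer.read_camera('wrist'); crop('','pics/w15.png',(200,130,360,250),4,im)
s=monitor.get_state();print(s['ft_force'])
go([.449,-.057,.116],-67)"
```

```text
[ 0.08365791  0.37621976 -1.97036366]
shift [-0.06, -0.15, -0.13] turn [-0.0, 0.02, 0.06] yaw -67.0 pos [0.4527, -0.0571, 0.1122] t 13.28
```

View pics/w15.png

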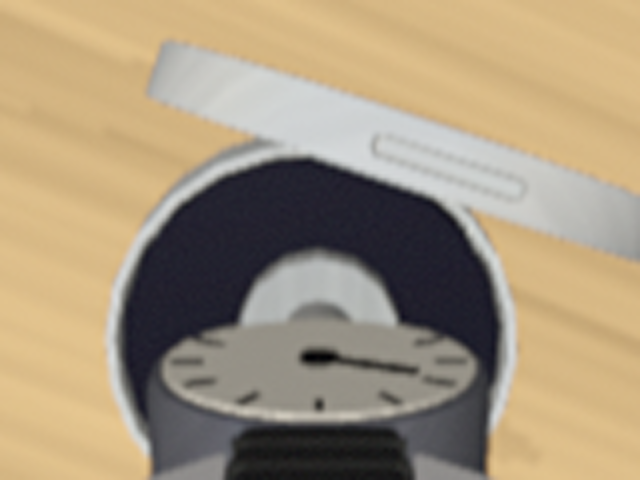

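{"fn": "arm_command", "kwargs": {"plan": [[0,0.1,0,0,0,0],[0,0.08,0,0,0,0],[0,0,0,0,0,0]]}}

```text
time_s: 13.53
position: [0.4531, -0.0572, 0.1101]
orientation: [-0.589, 0.591, -0.387, 0.392]
ft_force: [-1.5, -0.1, 3.0]
gripper_width: 0.23
```

```bash
python3 -c "
from h import *
im=viewer.read_camera('wrist'); crop('','pics/w16.png',(200,130,360,250),4,im)
s=monitor.get_state();print(s['ft_force'])
go([.449,-.057,.116],-67)"
```

```text
[-2.5971453   0.01583034  2.94280105]
shift [-0.07, -0.23, -0.15] turn [-0.02, 0.02, 0.07] yaw -67.0 pos [0.4531, -0.0572, 0.1102] t 13.58
```

View pics/w16.png

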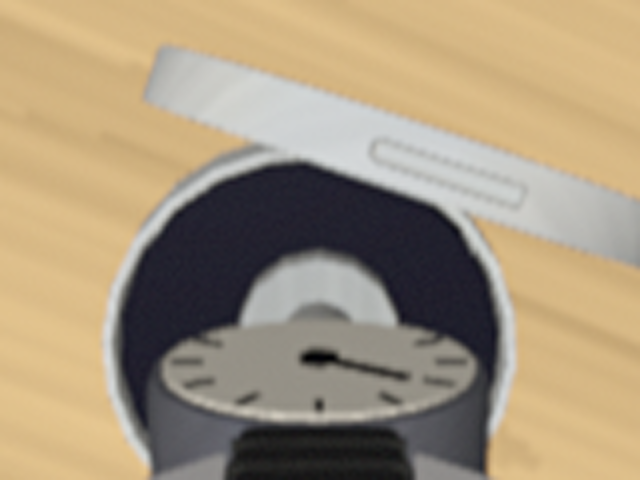

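Force has risen to about 5 N with the hand barely past 2 mm (tip at (405,377)), so the foot is flat. This is the soft pad; I'll hold for a second.

{"fn": "arm_command", "kwargs": {"plan": [[0,0.04,0,0,0,0],[0,0.02,0,0,0,0],[0,0.02,0,0,0,0],[0,0.02,0,0,0,0],[0,0.02,0,0,0,0],[0,0.02,0,0,0,0],[0,0.02,0,0,0,0],[0,0.02,0,0,0,0],[0,0.02,0,0,0,0],[0,0.02,0,0,0,0]]}}

```text
time_s: 14.42
position: [0.4531, -0.0572, 0.1095]
orientation: [-0.589, 0.591, -0.387, 0.393]
ft_force: [-3.3, -0.4, 5.4]
gripper_width: 0.233
```

{"fn": "arm_command", "kwargs": {"plan": [[0,0.02,0,0,0,0],[0,0.02,0,0,0,0],[0,0.02,0,0,0,0],[0,0.02,0,0,0,0]]}}

```text
time_s: 14.75
position: [0.453, -0.0572, 0.1095]
orientation: [-0.589, 0.591, -0.387, 0.393]
ft_force: [-3.1, 0.2, 5.8]
gripper_width: 0.231
```

```bash
python3 -c "
from h import *
im=viewer.read_camera('wrist'); crop('','pics/w17.png',(200,130,360,250),4,im)
im=viewer.read_camera('scene'); crop('','pics/s17.png',(170,130,350,265),4,im)
s=monitor.get_state();print(s['ft_force'])
go([.449,-.057,.22],-67)"
```

```text
[-2.89996052  1.2313659   5.82285388]
shift [-0.03, -4.42, -0.13] turn [-0.03, 0.02, 0.08] yaw -67.0 pos [0.453, -0.0572, 0.1096] t 14.85
```

View pics/w17.png

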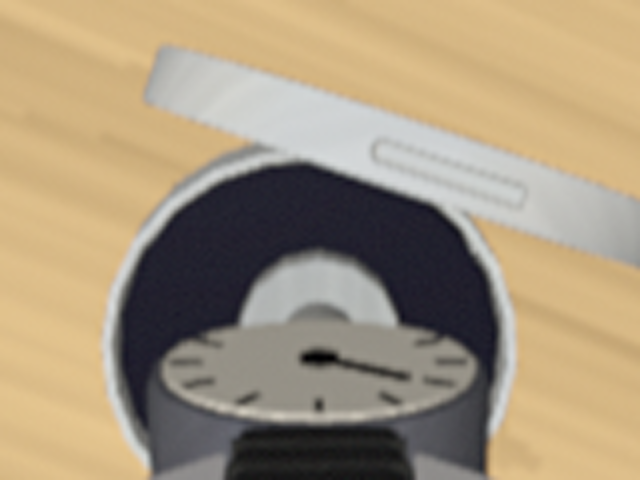

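View pics/s17.png

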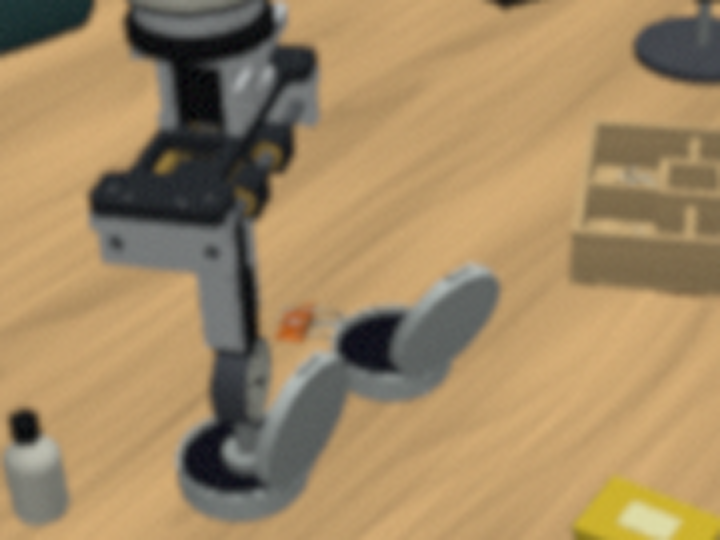

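{"fn": "arm_command", "kwargs": {"plan": [[0,-0.3,0,0,0,0],[0,-0.8,0,0,0,0.1],[0,-0.9,0,0,0,0],[0,-0.9,0,0,0,0],[0,-0.9,0,0,0,0],[0,-0.9,0,0,0,0],[0,-0.4,0,0,0,0],[0,0,0,0,0,0]]}}

```text
time_s: 15.52
position: [0.4533, -0.0577, 0.2343]
orientation: [0.591, -0.589, 0.391, -0.388]
ft_force: [0.4, 0.6, -1.4]
gripper_width: 0.231
```

```bash
python3 -c "
from h import *
go([.5494,.3225,.23],-67)"
```

```text
shift [-12.48, 0.23, 9.51] turn [0.0, 0.02, -0.05] yaw -67.0 pos [0.4533, -0.0577, 0.2343] t 15.52
```

{"fn": "arm_command", "kwargs": {"plan": [[-0.6,0,0.5,0,0,0],[-0.9,0,0.7,0,0,0],[-1,0,0.8,0,0,0],[-1,0,0.8,0,0,0],[-1,0,0.8,0,0,0],[-1,0,0.8,0,0,0],[-1,0,0.8,0,0,0],[-1,0,0.8,0,0,0],[-1,0,0.8,0,0,0],[-1,0,0.8,0,0,0]]}}

```text
time_s: 16.35
position: [0.5368, 0.2403, 0.2145]
orientation: [-0.582, 0.592, -0.399, 0.389]
ft_force: [-0.2, -0.1, -2.2]
gripper_width: 0.231
```

```bash
python3 -c "
from h import *
go([.5494,.3225,.23],-67)"
```

```text
shift [-2.85, -0.64, 1.7] turn [0.18, -0.12, -0.04] yaw -67.0 pos [0.5368, 0.2403, 0.2145] t 16.35
```

{"fn": "arm_command", "kwargs": {"plan": [[-0.7,0,0.5,0.1,-0.1,0],[-0.7,0,0.4,0.1,0,0],[-0.7,0,0.4,0,0,0],[-0.5,0,0.3,0,0,0],[-0.2,0,0.1,0,0,0],[0,0,0,0,0,0]]}}

```text
time_s: 16.85
position: [0.5463, 0.3315, 0.1966]
orientation: [-0.587, 0.595, -0.393, 0.383]
ft_force: [-0.5, -1.0, -2.3]
gripper_width: 0.229
```

```bash
python3 -c "
from h import *
go([.5494,.3225,.16],-67)"
```

```text
shift [0.39, 1.46, -0.01] turn [0.16, 0.06, -0.05] yaw -67.0 pos [0.5463, 0.3315, 0.1966] t 16.85
```

{"fn": "arm_command", "kwargs": {"plan": [[0.3,0.2,0,0.2,0,0],[0.1,0.5,0,0,0.1,-0.1],[0,0.5,0,0,0,0],[0,0,0,0,0,0],[0,0,0,0,0,0]]}}

```text
time_s: 17.27
position: [0.5501, 0.3177, 0.1616]
orientation: [-0.586, 0.59, -0.391, 0.395]
ft_force: [0.4, -0.7, -1.6]
gripper_width: 0.236
```

```bash
python3 -c "
from h import *
im=viewer.read_camera('wrist'); crop('','pics/w18.png',(180,100,400,265),3,im)
go([.5494,.3225,.1155],-67)"
```

```text
shift [-0.21, 1.83, 0.06] turn [0.02, -0.09, 0.09] yaw -67.0 pos [0.5499, 0.3176, 0.1613] t 17.32
```

View pics/w18.png

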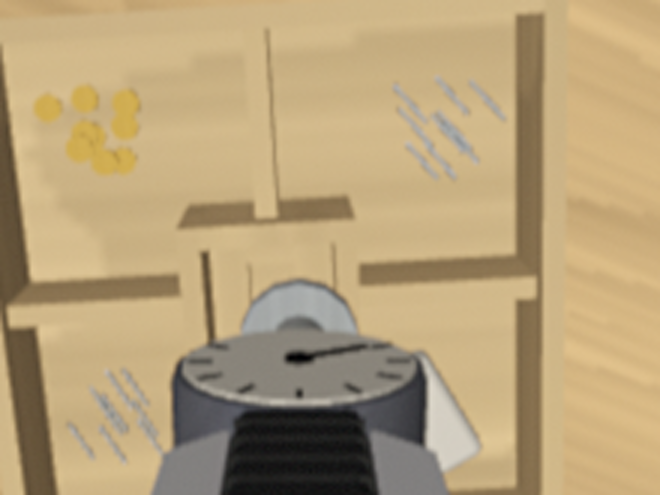

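{"fn": "arm_command", "kwargs": {"plan": [[-0.2,0,0,0,-0.1,0.1],[0,0,0,0,0,0]]}}

```text
time_s: 17.48
position: [0.5482, 0.3219, 0.1619]
orientation: [0.59, -0.59, 0.391, -0.389]
ft_force: [0.0, 0.6, -2.6]
gripper_width: 0.232
```

```bash
python3 -c "
from h import *
go([.5494,.3225,.1155],-67)"
```

```text
shift [0.0, 1.85, 0.05] turn [0.01, 0.01, -0.02] yaw -67.0 pos [0.5482, 0.3219, 0.1619] t 17.48
```

{"fn": "arm_command", "kwargs": {"plan": [[0,0.3,0.05,0,0,0],[0,0.4,0,0,0,0],[0,0,0,0,0,0]]}}

```text
time_s: 17.73
position: [0.5506, 0.3231, 0.1453]
orientation: [0.591, -0.588, 0.39, -0.39]
ft_force: [-0.3, -0.2, -4.0]
gripper_width: 0.23
```

```bash
python3 -c "
from h import *
im=viewer.read_camera('wrist'); crop('','pics/w19.png',(180,100,400,265),3,im)
go([.5494,.3225,.1155],-67)"
```

```text
shift [0.01, 1.23, -0.07] turn [-0.04, 0.01, -0.03] yaw -67.0 pos [0.5509, 0.3232, 0.1462] t 17.78
```

View pics/w19.png

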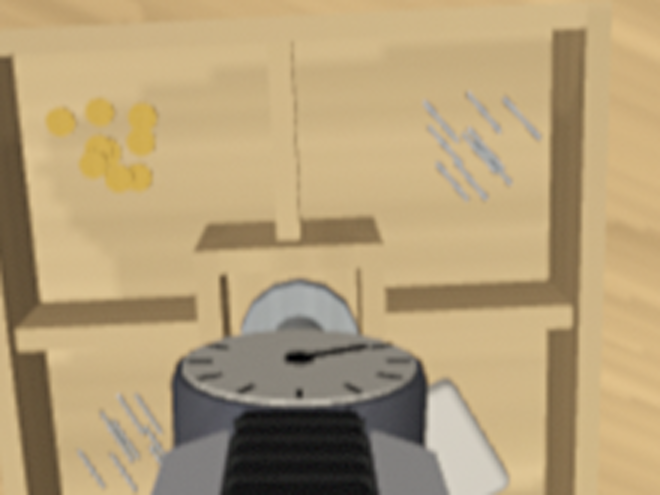

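{"fn": "arm_command", "kwargs": {"plan": [[-0.02,0.2,-0.08,0,0,0],[0,0.3,0,0,0,0],[0,0.3,0,0,0,0],[0,0,0,0,0,0]]}}

```text
time_s: 18.12
position: [0.5488, 0.3232, 0.1245]
orientation: [0.592, -0.588, 0.39, -0.39]
ft_force: [-0.6, 0.3, -2.8]
gripper_width: 0.233
```

```bash
python3 -c "
from h import *
im=viewer.read_camera('wrist'); crop('','pics/w20.png',(180,100,400,265),3,im)
print(monitor.get_state()['ft_force'])
go([.5494,.3225,.1155],-67)"
```

```text
[ 0.93378041 -0.78852173 -2.03219184]
shift [0.04, 0.39, -0.0] turn [-0.06, 0.01, -0.03] yaw -67.0 pos [0.549, 0.3233, 0.1252] t 18.17
```

View pics/w20.png

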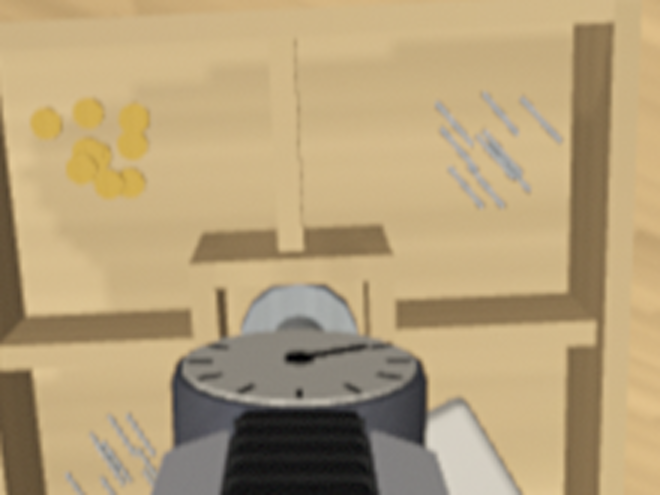

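In the well without contact (foot centred between walls at crop x 222–368). Lower the rest of the way.

{"fn": "arm_command", "kwargs": {"plan": [[0,0.2,0,0,0,0],[0,0.15,0,0,0,0],[0,0.04,0,0,0,0],[0,0,0,0,0,0]]}}

```text
time_s: 18.5
position: [0.5496, 0.3236, 0.1155]
orientation: [0.593, -0.587, 0.389, -0.391]
ft_force: [-0.6, 0.5, -0.7]
gripper_width: 0.23
```

```bash
python3 -c "
from h import *
print(monitor.get_state()['ft_force'])
go([.5494,.3225,.1155],-67)"
```

```text
[-0.61440082  0.53996479 -0.72010075]
shift [0.04, 0.0, -0.03] turn [-0.07, 0.01, -0.03] yaw -67.0 pos [0.5496, 0.3236, 0.1155] t 18.5
```

{"fn": "arm_command", "kwargs": {"plan": [[0,0.04,0,-0.05,0,0],[0,0,0,0,0,0],[0,0,0,0,0,0],[0,0,0,0,0,0],[0,0,0,0,0,0],[0,0,0,0,0,0],[0,0,0,0,0,0]], "gripper": 0.2}}

```text
time_s: 19.08
position: [0.5519, 0.3246, 0.1185]
orientation: [0.593, -0.586, 0.389, -0.391]
ft_force: [-0.0, 0.5, -0.3]
gripper_width: 0.598
```

```bash
python3 -c "
from h import *
im=viewer.read_camera('wrist'); crop('','pics/w21.png',(160,130,400,330),3,im)
print(monitor.get_state()['ft_force'])
go([.5494,.3225,.22],-67)"
```

```text
[-0.13430703  0.41290506 -0.08464188]
shift [0.03, -4.06, -0.09] turn [-0.09, 0.01, -0.03] yaw -67.0 pos [0.5519, 0.3246, 0.1186] t 19.13
```

View pics/w21.png

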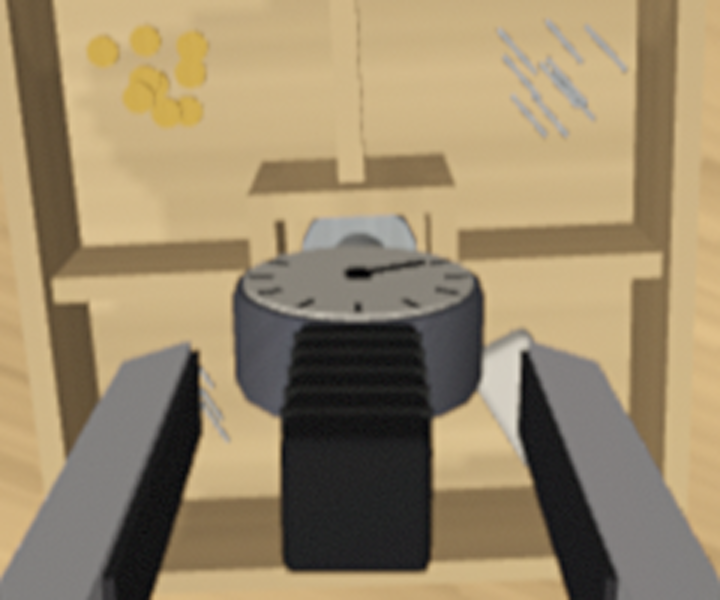

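{"fn": "arm_command", "kwargs": {"plan": [[0,-0.2,0,0,0,0],[0,-0.4,0,-0.1,0,0],[0,-0.8,0,0,0,0],[0,-0.9,0,0,0,0],[0,-0.9,0,0,0,0],[0,-0.8,0,0,0,0],[0,-0.5,0,0,0,0],[0,0,0,0,0,0]]}}

```text
time_s: 19.8
position: [0.5507, 0.3237, 0.2356]
orientation: [-0.589, 0.591, -0.392, 0.388]
ft_force: [-0.8, -0.3, 1.2]
gripper_width: 0.603
```

```bash
python3 -c "
from h import *
im=viewer.read_camera('wrist'); crop('','pics/w22.png',(140,60,420,270),2.8,im) if 0 else crop('','pics/w22.png',(140,60,400,255),3,im)
go([.575,-.051,.20],-85.5)"
```

```text
shift [14.17, 1.37, -4.96] turn [0.07, 3.09, -0.02] yaw -85.5 pos [0.5504, 0.3236, 0.2344] t 19.85
```

View pics/w22.png

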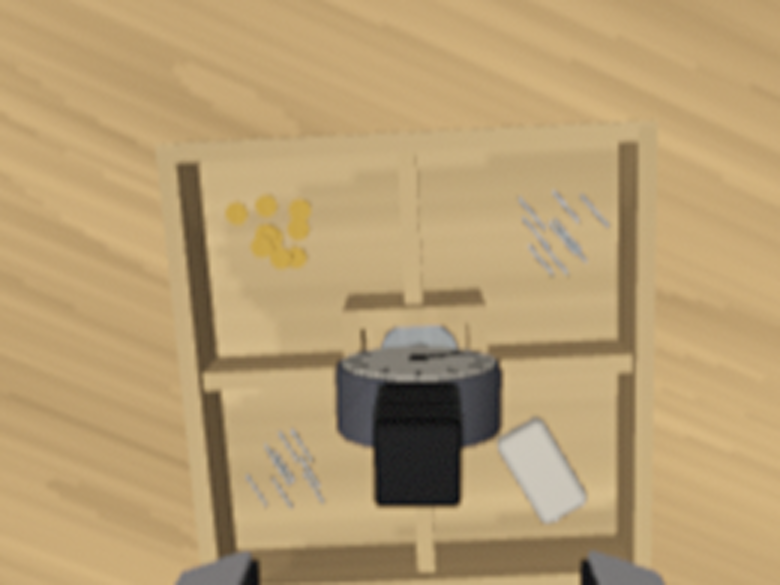

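Tester stands upright in its well (grip top at crop (418,462)). Now go behind lid 2, closing the fingers on the way.

{"fn": "arm_command", "kwargs": {"plan": [[0.6,0,-0.2,0,0.3,0],[0.9,0,-0.3,0,0.3,0],[1,0,-0.3,0,0.3,0],[1,0,-0.3,0,0.3,0],[1,0,-0.3,0,0.3,0],[1,0,-0.2,0,0.3,0],[1,0,-0.2,0,0.3,0],[1,0,-0.2,0,0.3,0],[1,0,-0.1,0,0.3,0],[1,0,-0.1,0,0.3,0]], "gripper": -1}}

```text
time_s: 20.68
position: [0.5461, 0.0632, 0.2177]
orientation: [-0.506, 0.527, -0.49, 0.477]
ft_force: [-0.5, -0.3, -0.0]
gripper_width: 0.007
```

```bash
python3 -c "
from h import *
go([.575,-.051,.20],-85.5)"
```

```text
shift [4.63, 0.71, 0.88] turn [0.33, -0.12, 0.06] yaw -85.5 pos [0.5461, 0.0632, 0.2177] t 20.68
```

{"fn": "arm_command", "kwargs": {"plan": [[0.9,0,0.2,0.2,0,0],[0.9,0,0.2,0.1,-0.1,0],[0.9,0,0.2,0,0,0],[0.9,0,0.2,0,0,0],[0.5,0,0.1,0,0,0],[0,0,0,0,0,0]]}}

```text
time_s: 21.18
position: [0.5674, -0.0534, 0.2072]
orientation: [-0.506, 0.521, -0.489, 0.483]
ft_force: [0.7, 0.4, -0.3]
gripper_width: 0.006
```

```bash
python3 -c "
from h import *
im=viewer.read_camera('wrist'); cv2.imwrite('pics/w23.png',im[:,:,::-1])
im=viewer.read_camera('scene'); crop('','pics/s23.png',(170,130,350,265),4,im)
go([.575,-.051,.09],-85.5)
for p in [(.492,-.0536,.022),(.519,-.0515,.102)]: print(proj('wrist',p))"
```

```text
shift [-0.01, 4.7, 0.41] turn [0.2, -0.18, 0.06] yaw -85.5 pos [0.5673, -0.0509, 0.2076] t 21.28
[276.50796207 249.74087746]
[275.75438029 258.47942166]
```

View pics/w23.png

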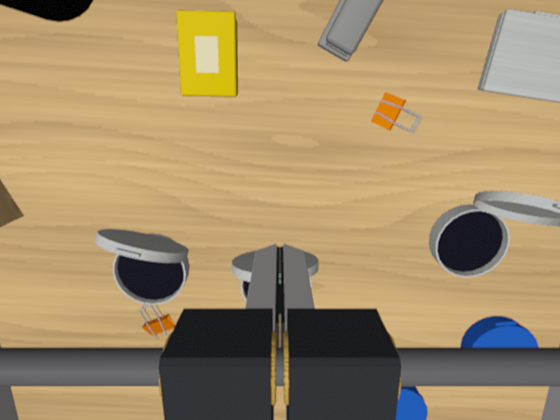

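View pics/s23.png

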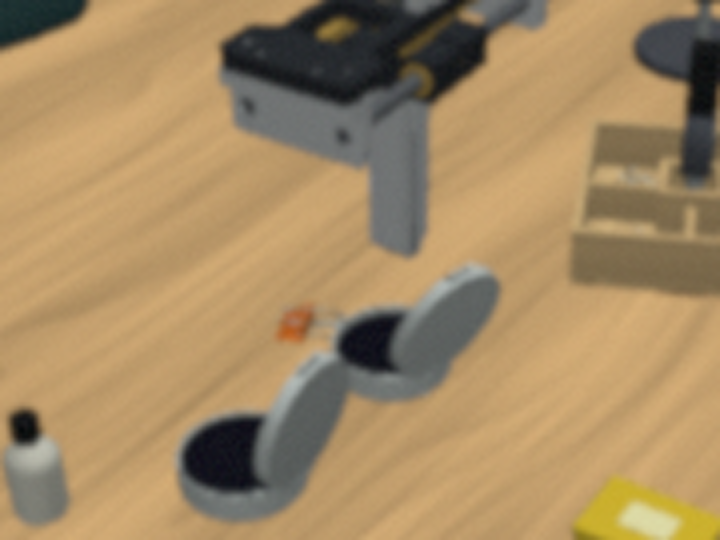

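{"fn": "arm_command", "kwargs": {"plan": [[0,0.3,0.5,0.2,-0.2,0],[0,0.8,0,0,0,0],[0,0.9,0,0,0,0],[0,0.9,0,0,0,0],[0,0.9,0,0,0,0],[0,0.6,0,0,0,0],[0,0,0,0,0,0]]}}

```text
time_s: 21.87
position: [0.5795, -0.04, 0.0953]
orientation: [0.523, -0.521, 0.475, -0.479]
ft_force: [-1.1, -0.1, -1.1]
gripper_width: 0.004
```

```bash
python3 -c "
from h import *
im=viewer.read_camera('wrist'); crop('','pics/w24.png',(170,160,390,325),3,im)
go([.54,-.051,.085],-85.5)"
```

```text
shift [0.29, 0.46, -1.64] turn [-0.07, 0.12, 0.02] yaw -85.5 pos [0.5801, -0.0399, 0.0968] t 21.92
```

View pics/w24.png

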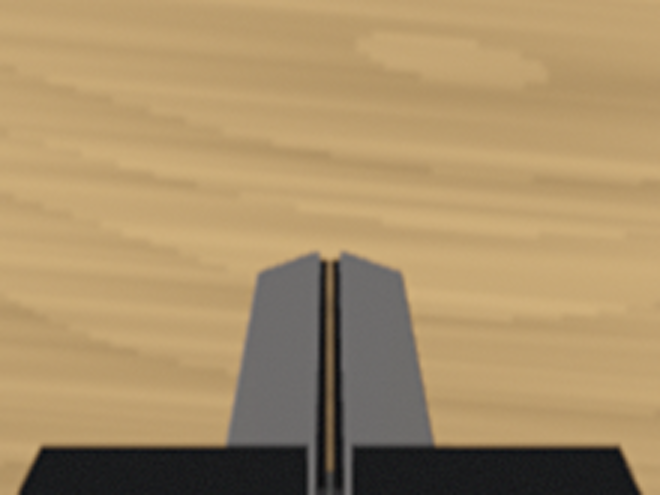

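{"fn": "arm_command", "kwargs": {"plan": [[0.3,0.2,-0.3,0,0.1,0],[0,0.3,-0.5,0,0,0],[0,0.1,-0.5,0,0,0],[0,0,-0.4,0,0,0],[0,0,-0.3,0,0,0],[0,0,-0.3,0,0,0],[0,0,0,0,0,0]]}}

```text
time_s: 22.5
position: [0.5256, -0.0478, 0.0899]
orientation: [0.526, -0.517, 0.471, -0.484]
ft_force: [1.0, 0.3, 0.6]
gripper_width: 0.003
```

```bash
python3 -c "
from h import *
im=viewer.read_camera('scene'); crop('','pics/s24.png',(170,130,350,265),4,im)
print(monitor.get_state()['ft_force'])
go([.50,-.053,.085],-85.5)"
```

```text
[-0.81031259 -0.4989423   1.13319165]
shift [0.11, 0.19, -1.08] turn [-0.22, 0.09, 0.04] yaw -85.5 pos [0.5265, -0.0478, 0.0903] t 22.55
```

View pics/s24.png

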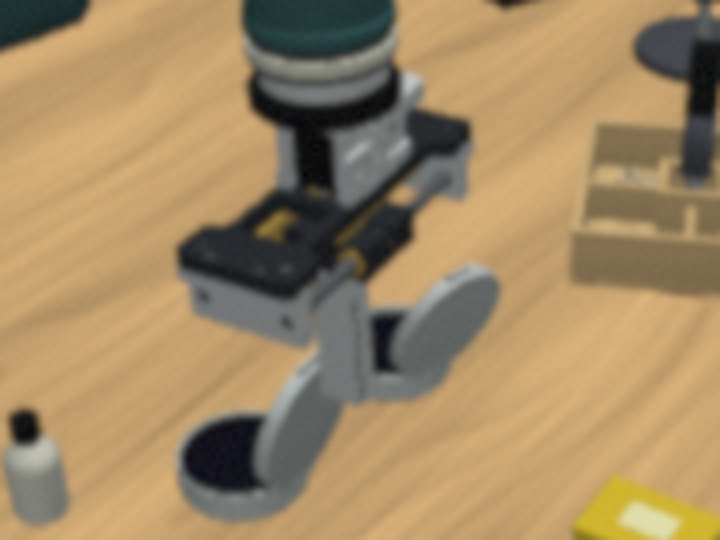

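{"fn": "arm_command", "kwargs": {"plan": [[0.1,0.3,-0.2,-0.2,0.1,0],[0,0.1,-0.4,0,0,0],[0,0,-0.4,0,0,0],[0,0.1,-0.4,0,0,0],[0,0.1,-0.4,0,0,0],[0,0,0,0,0,0]]}}

```text
time_s: 23.05
position: [0.4813, -0.0547, 0.0754]
orientation: [0.519, -0.519, 0.478, -0.483]
ft_force: [0.4, 0.1, 0.2]
gripper_width: 0.005
```

```bash
python3 -c "
from h import *
im=viewer.read_camera('scene'); crop('','pics/s25.png',(170,130,350,265),4,im)
print(monitor.get_state()['ft_force'])
go([.47,-.055,.082],-85.5)"
```

```text
[ 0.64441941 -0.54782699  0.1263432 ]
shift [-0.02, -0.26, -0.48] turn [-0.06, -0.02, 0.05] yaw -85.5 pos [0.4821, -0.0547, 0.0756] t 23.1
```

View pics/s25.png

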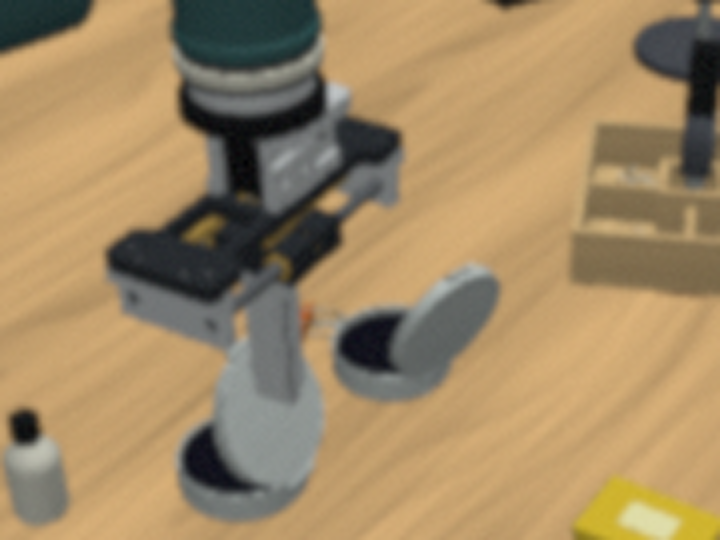

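{"fn": "arm_command", "kwargs": {"plan": [[0,0,-0.4,0,0,0],[0,0,-0.4,0,0,0],[0,0.1,-0.4,0,0,0],[0,0.2,-0.3,0,0,0],[0,0.2,-0.2,0,0,0],[0,0,0,0,0,0]]}}

```text
time_s: 23.6
position: [0.4372, -0.0585, 0.0626]
orientation: [0.52, -0.518, 0.477, -0.484]
ft_force: [0.6, 0.2, -0.6]
gripper_width: 0.007
```

```bash
python3 -c "
from h import *
im=viewer.read_camera('scene'); crop('','pics/s26.png',(170,130,350,265),4,im)
print(monitor.get_state()['ft_force'])
go([.437,-.057,.052],-85.5)"
```

```text
[-0.23510475 -1.17619463  0.16111795]
shift [-0.06, 0.44, -0.03] turn [-0.09, -0.02, 0.06] yaw -85.5 pos [0.4377, -0.0585, 0.063] t 23.65
```

View pics/s26.png

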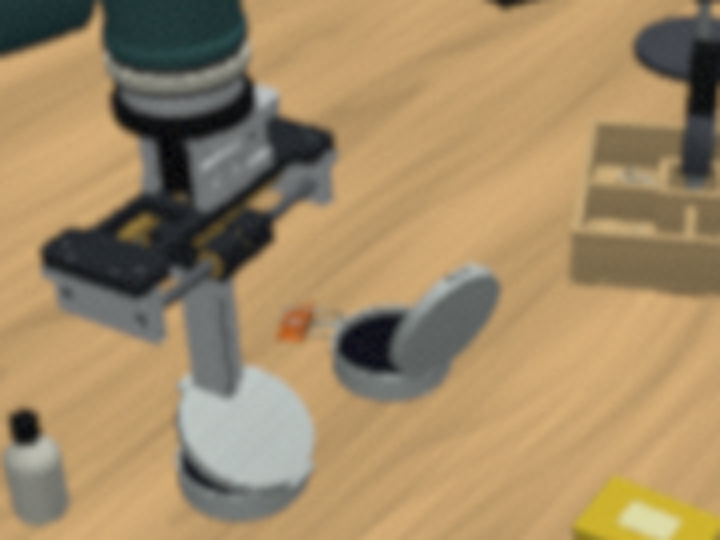

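{"fn": "arm_command", "kwargs": {"plan": [[0,0.4,0,0,0,0],[0,0.4,0,0,0,0],[0,0.3,0,0,0,0],[0,0.2,0,0,0,0],[0,0,0,0,0,0]]}}

```text
time_s: 24.07
position: [0.4381, -0.0588, 0.0269]
orientation: [0.519, -0.518, 0.477, -0.484]
ft_force: [0.8, -0.4, 0.3]
gripper_width: 0.006
```

```bash
python3 -c "
from h import *
print(monitor.get_state()['ft_force'])
go([.435,-.057,.025],-85.5)"
```

```text
[ 0.77517877 -0.36930479  0.2667936 ]
shift [-0.08, 0.07, -0.12] turn [-0.08, -0.02, 0.06] yaw -85.5 pos [0.4381, -0.0588, 0.0269] t 24.07
```

{"fn": "arm_command", "kwargs": {"plan": [[0,0.1,-0.1,0,0,0],[0,0.08,0,0,0,0],[0,0.06,0,0,0,0],[0,0.04,0,0,0,0]]}}

```text
time_s: 24.4
position: [0.4376, -0.059, 0.0257]
orientation: [0.52, -0.518, 0.476, -0.484]
ft_force: [-2.1, 0.7, 2.7]
gripper_width: 0.003
```

```bash
python3 -c "
from h import *
print(monitor.get_state()['ft_force'])
go([.435,-.057,.025],-85.5)"
```

```text
[-2.120812    0.69848031  2.6703628 ]
shift [-0.09, 0.03, -0.1] turn [-0.1, -0.01, 0.06] yaw -85.5 pos [0.4376, -0.059, 0.0257] t 24.4
```

{"fn": "arm_command", "kwargs": {"plan": [[0,0.1,0,0,0,0],[0,0.12,0,0,0,0],[0,0.14,0,0,0,0]]}}

```text
time_s: 24.65
position: [0.4378, -0.0591, 0.0251]
orientation: [0.52, -0.518, 0.476, -0.484]
ft_force: [-9.0, 2.0, 22.8]
gripper_width: 0.001
```

```bash
python3 -c "
from h import *
print(monitor.get_state()['ft_force'])
go([.435,-.057,.025],-85.5)"
```

```text
[-9.02645552  2.04761063 22.81515148]
shift [-0.09, 0.0, -0.1] turn [-0.09, -0.0, 0.06] yaw -85.5 pos [0.4378, -0.0591, 0.0251] t 24.65
```

{"fn": "arm_command", "kwargs": {"plan": [[0,-0.2,0,0,0,0],[0,-0.6,0,0,0,0],[0,-0.9,0,0,0,0],[0,-0.9,0,0,0,0],[0,-0.9,0,0,0,0],[0,-0.9,0,0,0,0],[0,-0.9,0,0,0,0],[0,-0.9,0,0,0,0],[0,-0.9,-0.5,0,0,0],[0,-0.9,-0.5,0,0,0]]}}

```text
time_s: 25.48
position: [0.4086, -0.0587, 0.2285]
orientation: [-0.519, 0.52, -0.479, 0.48]
ft_force: [-0.5, -0.2, 0.3]
gripper_width: 0.007
```

{"fn": "arm_command", "kwargs": {"plan": [[0,-0.3,-0.8,0,0,0],[0,0,-0.8,0,0,0],[0,0,0,0,0,0],[0,0,0,0,0,0],[0,0,0,0,0,0]]}}

```text
time_s: 25.9
position: [0.37, -0.0628, 0.2435]
orientation: [0.521, -0.518, 0.474, -0.485]
ft_force: [0.6, 0.2, 0.8]
gripper_width: 0.004
```

```bash
python3 -c "
from h import *
im=viewer.read_camera('scene'); crop('','pics/s27.png',(140,120,390,305),3,im)
im=viewer.read_camera('wrist'); cv2.imwrite('pics/w27.png',im[:,:,::-1])
im=viewer.read_camera('top'); cv2.imwrite('pics/t27.png',im[:,:,::-1])
print(monitor.get_state()['ft_force'])"
```

```text
[ 0.63891267 -0.7005237  -0.04487862]
```

View pics/s27.png

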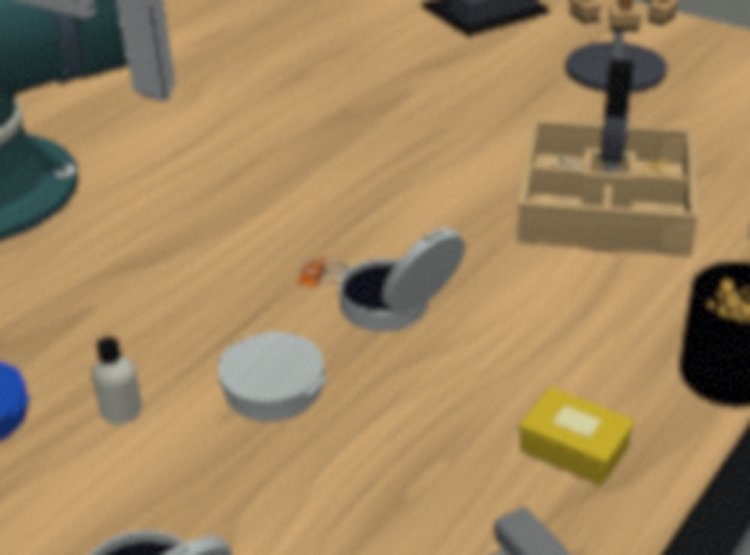

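View pics/w27.png

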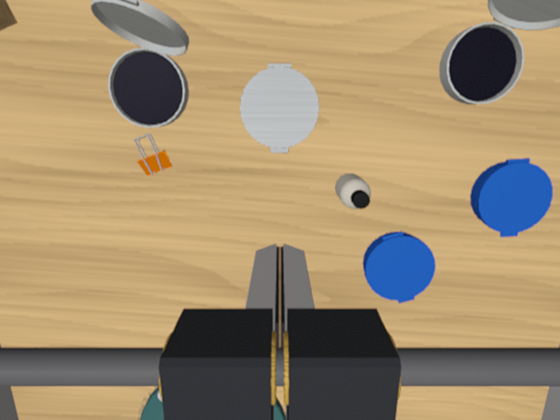

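View pics/t27.png

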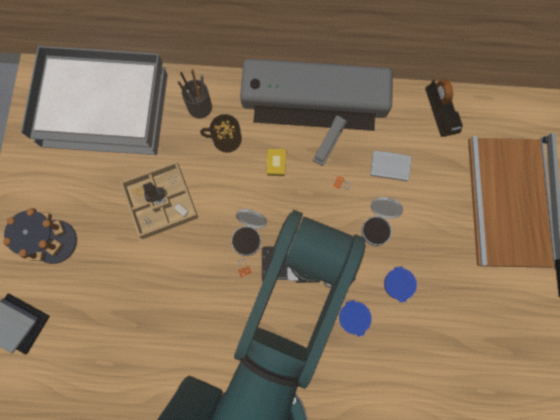

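```bash
python3 -c "
from rig import bot
print(bot.sign_off())"
```

```text
the job is handed in; nothing more can be done
None
```

I pressed two pads, found the soft one in the middle of the row, put the tester back in its well, and shut that tin's lid. The job is handed in at about 26 s on the robot's clock.

- **First pad, tin at about (0.458, 0.083):** the dial read about 6.3 mm with the foot flat under roughly 7 N, held for about a second, so this pad is dried.
- **Second pad, tin at about (0.449, −0.057):** the dial stayed at about 2 mm with the foot flat under roughly 8 N, held for over a second, so this is the soft one. I left the third tin at (0.51, −0.265) untested, because the soft pad was already found.
- **Tester:** I stood it back in the caddy's well and let go. The wrist picture showed it upright with its hand back at zero.
- **Lid:** I swung the soft pad's lid over with the closed fingers and pressed it down until the fingertips stood at z = 25.1 mm, which is the shut height. The last press reached about 23 N at the fingertips, firmer than I meant but below the 40 N limit.

**Final checks:** the scene, wrist and top pictures showed that lid shut, the other two lids open, and the tester upright in its well. The bystanders and the blue look-alikes looked unmoved. The gripper was clear of everything, with the wrist force near zero. None of the checks failed or disagreed. The positions, dial readings and forces are my own estimates from the pictures and the roughly ±1 N force signal.

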